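# Unbolt the tool chest, pack it, refit its cover and bolt it

## Task

Unbolt the plywood tool chest, take its cover off and lay it flat on the table; then pack the loose layout and trimming tools (yellow level, wooden bevel, red knife, brass plane: those that are there) in its bay. Refit the cover by hooking its plain edge under the dark lip and swinging the other end down until it lies flush, slide the barrel bolt right across through the staple and turn its handle down into the notch; leave the other things on the table alone.

Things in the scene. Friction and masses are not known exactly. Their poses are not given: they have to be found in the camera images.
- chest: Plywood tool chest fixed to the table, 277 x 240 mm, 75 mm high (91 at the lip). Origin on the table under the centre of its open bay; x runs from the lip towards the barrel bolt, z up. Bay x -85..85, y -108..108, walls 12 thick, tops at z 75. From x 85 to 180 it is closed: a flat top at z 75 carries the bolt, whose casing is 46 wide (y), up to z 102.
- bay_floor (a point): Centre of the bay's floor, 10 mm above the table. A cleat 12 mm deep (x) crosses each x end of the bay, its top at z 67 of the chest; the two carry the cover, whose top then lies level with the wall tops.
- lip (a point): Middle of the lower inner edge (x -71, z 81 of the chest) of the dark retaining lip, which crosses the bay's -x end above the cleat, from the end wall at x -85 to x -71, top at z 91. Under it is a 14 mm high gap, open towards +x, for the cover's plain edge.
- cover: Loose plywood cover, 166 (x) x 210 (y) x 8 mm, 0.28 to 0.46 kg, at the start shut in the chest and bolted. Origin: centre of its underside. Its plain edge, to be hooked under the lip, is at -x, the steel staple at +x; in place its axes lie along the chest's, with 4 mm of play in x, 6 mm in y. It cannot go in flat: the lip leaves only 156 mm.
- cover_grip (a point): Centre of the cover's dark wooden grip bar, over its centre of mass. The bar runs along the cover's x: 100 mm long, 14 wide (y), 14 high, centre 41 mm above the cover's underside; free below for 26 mm between posts at x -38 and 38.
- staple (a point): Middle of the opening of the steel staple on the cover, 60 mm from the cover's centre towards +x, 24 mm above its underside. The opening is 22 mm wide (y), from the cover's top to 27 mm above it; the staple is 33 mm high over the cover, 34 wide, 7 thick. The bolt passes through it along x.
- hook_edge (a point): Middle of the lower edge of the cover's plain (-x) end.
- bolt (a joint): Travel of the bolt, m: 0 fully drawn back (tip 4 mm outside the bay), 0.040 fully shot (tip through the staple, handle at the notch). Moves towards -x of the chest, stays where left, about 3 N. Starts shot. Unless it is drawn back to 0 its tip is in the staple's way when the cover goes up or down.
- bolt_tip (a point): Tip of the bolt, a steel rod of 12 mm diameter along the chest's x, axis at y 0, z 91 of the chest; tip at x 89 mm minus the travel.
- handle (a joint): Turn of the bolt's handle about the bolt's axis, rad: 0 upright, so that the bolt slides; 1.2 fully down in the notch, towards -y of the chest. A slot keeps it within about 0.2 of upright until the bolt's travel is above about 0.037; down in the notch it locks the bolt. Starts down or half down. It stays where left; 1.5 N at the knob.
- bolt_knob (a point): Centre of the black ball knob (22 mm) on the handle, 45 mm from the bolt's axis. Upright: z 136, y 0 of the chest; turned down: z 107, y -42; x 150 mm minus the bolt's travel. The stem is 8 mm thick. It may be pinched or pushed.
- level: Yellow torpedo level, 130 (x) x 22 (y) x 40 mm (z), 0.16 kg. Origin at the centre of its underside. Absent in some starts.
- bevel: Sliding bevel with dark wooden stock and brass ends, folded: 125 (x) x 24 (y) x 28 mm (z), 0.18 kg. Origin at the centre of its underside. Absent in some starts.
- knife: Red utility knife, steel nose at +x: handle 110 long (x from -65 to 45) x 22 (y) x 30 mm (z), nose to x 68, 0.17 kg. Origin at its underside. Absent in some starts.
- plane: Brass finger plane with dark wooden wedge: 105 (x) x 28 (y) x 26 mm (z), wedge to 37 mm high between x -40 and 0, 0.32 kg. Origin at the centre of its underside. Absent in some starts.
- tape: Bystander: roll of yellow tape, 96 mm across, 25 mm high.
- jar: Bystander: glass jar, 56 mm across, 65 mm high.
- spray: Bystander: spray can, 60 mm across, 170 mm high.
- glue: Bystander: yellow glue bottle with red cap, 52 mm across, 110 mm high.
- mug: Bystander: blue mug, 80 mm across, 85 mm high.
- hammer: Bystander: hammer, 270 mm long.
- screwbox: Bystander: small green box, 60 x 45 x 32 mm.
There are look-alikes about, which are no part of the job. There is more than one size of the knife; the job needs the largest. Of the things shaped like the plane, the brass one is meant.

How it is judged:
By the outcome, as a careful person would: the job done as asked, in the order asked, and still so for the second after the job is handed in, with the robot touching nothing.
Of level, bevel, knife, plane only 2 to 4 are there at a start; the rules pass over those that are not, and their reading is None.
At some moment in a run one of level, bevel, knife, plane may be knocked a few centimetres aside while the robot is not near it.
Once in a run the grip may slacken for a moment while it holds something.
It also fails if it takes over 210 s, if anything falls off the work surface, if the arm or the gripper's body presses on something with over 40 N, if the wrist force passes 120 N, or if a joint passes its speed limit or range.

## Robot

A 6-joint arm with a two-finger parallel gripper is mounted at the origin on the work surface. World frame = base frame: x ahead of the robot, y to its left, z up, the work surface at z = 0. Lengths are in m, angles in rad, forces in N, time in s.
With the tool pointing down it reaches from about 0.375 to 0.9 m from the base axis. Payload 3.1 kg.
Tool frame: the origin (TCP) lies at the very end of the fingers, on their centre line; the grasp point (between the pads) lies 19 mm behind it (manip.hold_point_z is the distance from the TCP to the grasp point, in m); y points along the fingers, z is the direction in which the jaws open and shut, and the axes are right-handed (so a half turn about y gives the same grasp; the last joint's range is limited). The gripper opens to 85 mm and grips with 20 to 120 N. Pads are 22 mm wide; open, the fingers measure 114 mm over their backs; the gripper's body (76 mm by 85 mm) begins 54 mm behind the grasp point. The pads swing forward as they close: fully open they stand 13 mm farther back than shut.
Start: joints at [-1.363, 0.527, 1.433, -0, 1.181, -0.178], TCP at [0.235, -0.579, 0.231] pointing down, gripper open.
Joint ranges: [-3.08, 3.08], [-0.75, 2.2], [0.22, 2.44], [-1.43, 4.57], [0, 2.65], [-2.85, 2.85]. Speed limits (rad/s): [2.79, 2.79, 3.14, 3.14, 3.14, 3.14].

## Interface

Orientations are given as a unit quaternion [x, y, z, w].
In Python, from station import manip, eyes, workorder gives the robot as it stands. The module is installed in compiled form; this text tells all that it offers.
- The arm moves only by the shell command python3 -m jog 'ROWS' [OPENING] [FORCE]. ROWS is JSON, a list of rows, each a list of 2 entries, a list of its own where there are three numbers: the shift along the tool's x, y, z in cm, then the turn about the tool's y in rad. A call has 1 to 20 rows; each row is the pose to reach, as a shift and turn from the pose commanded when the call began, along the tool's axes at that moment; what a row does not reach only later rows make up. A row lasts 1/12 s, in which the tool goes at most 41.7 mm and 7.16 degrees, less where a joint would pass 70% of its speed; a pose out of reach is approached as far as the arm can. A call with a gripper value outside its range is refused whole. OPENING is the finger opening in cm, from 0 to 8.54, set as the call begins (- or left out, the last holds). The fingers move at their own pace and stop on an object; FORCE is the grip in N (left out, the last holds). Time passes only in rows, so rows that repeat a pose let the fingers close. It gives the time, the measured TCP pose, the force and the opening at its end, in the units of the state.
- manip.sense(): the state, without advancing time (a new reading comes with each control period).
- eyes.snapshot(name): name is "scene" or "top" or "wrist"; returns a dict with "frame" (400x640x3 uint8, red, green, blue), "vfov" (degrees; the focal length in pixels is half the picture's height over the tangent of half this angle, whatever the lens; pixels are square), "cx", "cy" (the principal point, pixels), "k1" (the pictures are not rectified: a ray, as slopes to the right and down, at radius r is drawn at 1 + k1 r^2 times it, then the intrinsics apply), "rvec" (rotation vector, rad) and "tvec" (3), from world to camera coordinates, as OpenCV has them. Camera axes: x right, y down, z forward; pixel columns grow to the right and rows downward; lengths in m; the calibration is good to about 2 mm. A picture is of the moment at which its call begins. There is no depth.
- workorder.sign_off(): hands the job in, once; it reports no verdict.
The state is a dict: "t": time; "q": joint angles; "qd": joint speeds; "tau": joint torques, N m; "tcp_pos": TCP position; "tool_rot": TCP orientation; "force": force on the tool from outside, world axes, zero at the start; "ft_torque": the same for the moment, N m; "finger_gap": opening from 0.0 (shut) to 1.0 (fully open).
Only numpy, scipy, OpenCV 4.12 (cv2) and the standard library are available. Lean on these libraries where they do the work, as an engineer would, in place of code of your own. Each camera call takes 0.05 s, during which the arm holds its last target. There are 200 camera calls.

## Working session

There is one attempt and no reset: what is moved stays moved. The work goes in short steps, Python scripts to look and compute and a shell command to move; the robot and the scene stay as the last step left them, time stands still between calls to the robot, and variables do not carry over. Pictures are saved under pics/ and viewed, about 12 in all and at most 16, crops included, and the job is handed in when it is done.

```bash
mkdir -p pics
cat > h.py <<'E'
import numpy as np, cv2, json
from scipy.spatial.transform import Rotation as R
from station import manip, eyes, workorder
def snap(n,save=None):
    s=eyes.snapshot(n)
    if save: cv2.imwrite('pics/'+save+'.png',cv2.cvtColor(s['frame'],cv2.COLOR_RGB2BGR))
    np.savez('last_%s.npz'%n,**s)
    return s
def load(n): 
    d=np.load('last_%s.npz'%n); return {k:d[k] for k in d}
def f(s): return 200/np.tan(np.radians(s['vfov'])/2)
def ray(s,u,v):
    F=f(s); d=np.array([(u-s['cx'])/F,(v-s['cy'])/F]); p=d.copy()
    for _ in range(20): p=d/(1+s['k1']*(p@p))
    M=R.from_rotvec(s['rvec']).as_matrix()
    o=-M.T@np.array(s['tvec']); return o, M.T@np.array([p[0],p[1],1])
def onz(s,u,v,z):
    o,d=ray(s,u,v); return o+d*(z-o[2])/d[2]
def proj(s,P):
    M=R.from_rotvec(s['rvec']).as_matrix(); c=M@np.array(P)+np.array(s['tvec'])
    p=c[:2]/c[2]; p=p*(1+s['k1']*(p@p)); return p*f(s)+np.array([s['cx'],s['cy']])
def tool():
    st=manip.sense(); return np.array(st['tcp_pos']), R.from_quat(st['tool_rot']).as_matrix(), st
def go(P):
    p,m,st=tool(); return (m.T@(np.array(P)-p)*100).round(2)
E
python3 - <<'E'
from h import *
for n in ['scene','top','wrist']:
    s=snap(n,n+'0'); print(n,s['vfov'],s['cx'],s['cy'],s['k1'],ray(s,320,200))
p,m,st=tool(); print(p,m,st)
E
```

```text
scene 48.53761587164469 327.457655031584 199.76400458784232 -0.006691823821947368 (array([ 1.22369916, -0.72072779,  0.9063788 ]), array([-0.54123295,  0.55158151, -0.63490759]))
top 50.46403192633089 319.87725318072495 195.349976945379 0.03588661828241484 (array([ 0.42713186, -0.01153756,  1.26524547]), array([ 0.07573496,  0.00175457, -0.99718668]))
wrist 68.8142373052702 321.28030052010246 196.79853844148815 0.018968730632722853 (array([ 0.2977336 , -0.5520464 ,  0.37305789]), array([-0.2555675 , -0.09665204, -0.9620203 ]))
[ 0.23511853 -0.57850602  0.23054692] [[-9.26487132e-01 -3.35493987e-04  3.76326296e-01]
 [-3.76326320e-01  1.64352542e-03 -9.26485726e-01]
 [-3.07671444e-04 -9.99998593e-01 -1.64896037e-03]] {'t': 0.15, 'q': array([-1.36347273e+00,  5.28277472e-01,  1.43359613e+00,  1.08052369e-05,
        1.18139644e+00, -1.78508704e-01]), 'qd': array([-0.00097269, -0.00336626, -0.00308944, -0.00151302,  0.00088954,
       -0.00127959]), 'tau': array([ 7.43769897e-05, -4.42744911e+01, -1.78275722e+01, -1.85465583e-04,
        5.55150473e-03, -1.35336307e-05]), 'tcp_pos': array([ 0.23511853, -0.57850602,  0.23054692]), 'tool_rot': array([-0.13557129,  0.69458254, -0.69339647,  0.13556127]), 'force': array([ 1.31748123,  0.67579757, -0.61937902]), 'ft_torque': array([ 0.0046959 , -0.0350853 , -0.00408453]), 'finger_gap': 0.995855110075519}
```

View pics/top0.png

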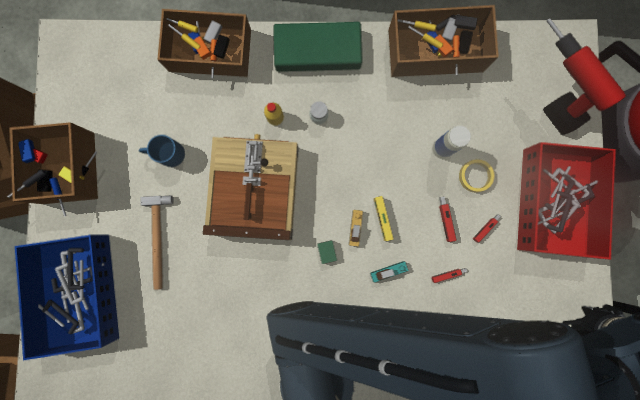

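View pics/scene0.png

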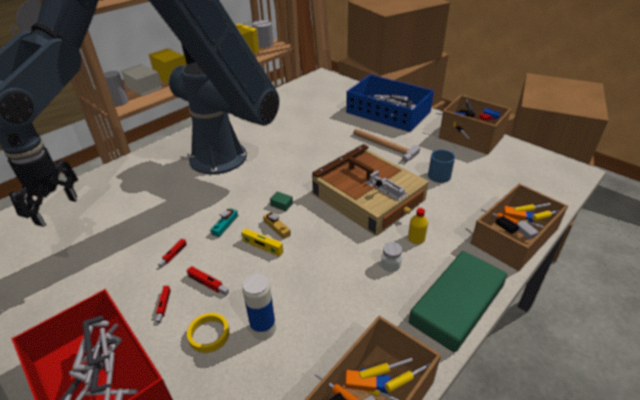

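Top view: chest at (250,188), with its lip near the robot (row 233) and the bolt at (255,150). Level at (385,218), brass plane at (356,228), with a teal look-alike at (390,271). Red knives at (447,220), (487,228) and (450,275). No bevel seen. A close crop will confirm the choice.

Run:
```python
from h import *
s=load('top'); im=cv2.cvtColor(s['frame'],cv2.COLOR_RGB2BGR)
cv2.imwrite('pics/crop1.png',cv2.resize(im[125:295,195:515],None,fx=2.5,fy=2.5,interpolation=cv2.INTER_CUBIC))
hsv=cv2.cvtColor(im,cv2.COLOR_BGR2HSV)
def blobs(n,lo,hi,z):
    m=cv2.inRange(hsv,np.array(lo),np.array(hi))
    c,_=cv2.findContours(m,cv2.RETR_EXTERNAL,cv2.CHAIN_APPROX_NONE)
    for k in c:
        if cv2.contourArea(k)<40: continue
        r=cv2.minAreaRect(k)
        if not(300<r[0][0]<515 and 180<r[0][1]<300): continue
        b=np.array([onz(s,*q,z) for q in cv2.boxPoints(r)])
        e=[np.linalg.norm(b[1]-b[0]),np.linalg.norm(b[2]-b[1])]
        d=(b[1]-b[0]) if e[0]>e[1] else (b[2]-b[1])
        print(n,np.round(r[0],1),'c',b.mean(0).round(3),'size',np.round(e,3),'yaw',np.degrees(np.arctan2(d[1],d[0])).round(1))
blobs('red',[0,150,80],[8,255,255],.03); blobs('red2',[172,150,80],[180,255,255],.03)
blobs('yel',[24,150,100],[35,255,255],.04); blobs('brass',[12,90,90],[24,255,255],.026)
```

```text
red [446.4 275.7] c [ 0.305 -0.371  0.03 ] size [0.085 0.015] yaw -73.0
red [485.4 229.9] c [ 0.435 -0.486  0.03 ] size [0.081 0.017] yaw -43.4
red [448.1 222.6] c [ 0.456 -0.38   0.03 ] size [0.022 0.107] yaw -169.2
yel [383.3 218.2] c [ 0.468 -0.192  0.04 ] size [0.021 0.127] yaw -166.1
brass [355.5 227.7] c [ 0.441 -0.113  0.026] size [0.104 0.029] yaw -7.4
```

View pics/crop1.png

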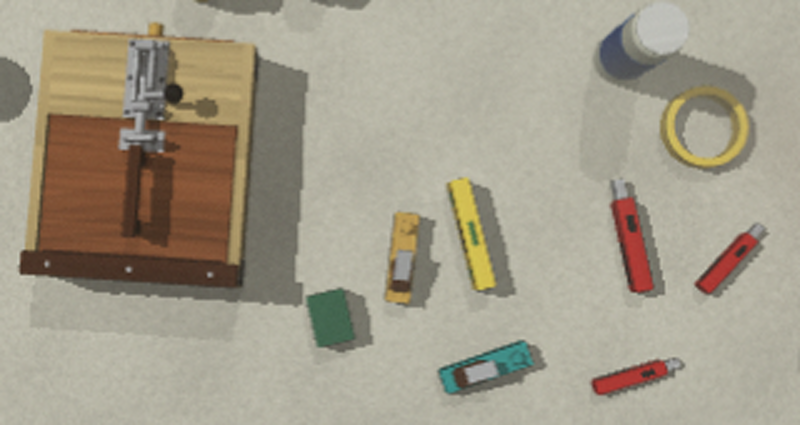

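Run:
```python
from h import *
s=load('top')
def c(u,v,z): return onz(s,195+(u+.5)/2.5-.5,125+(v+.5)/2.5-.5,z)
for n,u,v,z in [('farL',43,30,.075),('farR',256,47,.075),('coverL',48,115,.075),('coverR',238,126,.075),('lipL',22,252,.091),('lipR',243,263,.091),('lipinner L2',22,272,.091),('lipR2',240,285,.091),('knob',174,93,.11),('gripfar',135,143,.116),('gripnear',130,234,.116),('staple',141,139,.108)]:
    print(n,c(u,v,z).round(4))
```

```text
farL [0.6975 0.2981 0.075 ]
farR [0.6786 0.056  0.075 ]
coverL [0.6    0.2903 0.075 ]
coverR [0.588  0.0758 0.075 ]
lipL [0.4454 0.3112 0.091 ]
lipR [0.4335 0.0679 0.091 ]
lipinner L2 [0.4235 0.3106 0.091 ]
lipR2 [0.4094 0.071  0.091 ]
knob [0.6197 0.1438 0.11  ]
gripfar [0.5635 0.1848 0.116 ]
gripnear [0.4645 0.1885 0.116 ]
staple [0.5689 0.1796 0.108 ]
```

Chosen: brass plane (356,228), level (385,218) and the knife at (447,220), whose 107 mm handle makes it the largest. The others are look-alikes. Chest origin is about (0.511, 0.1865) at yaw −3.1°. The handle is down, with the knob at about y −37, so I'll move over it first.

```bash
cat >> h.py <<'E'
CO=np.array([0.511,0.1865]); CY=-0.054
def ch(x,y,z):  # chest mm -> world m
    c,s_=np.cos(CY),np.sin(CY); return np.array([CO[0]+(x*c-y*s_)/1e3,CO[1]+(x*s_+y*c)/1e3,z/1e3])
def toch(P): 
    c,s_=np.cos(CY),np.sin(CY); d=(np.array(P)[:2]-CO)*1e3; return np.array([d[0]*c+d[1]*s_,-d[0]*s_+d[1]*c,P[2]*1e3]).round(1)
def plan(P,yaw=None):
    p,m,st=tool(); y0=np.arctan2(m[1,2],m[0,2]); 
    if yaw is None: t=0
    else:
        t=-(yaw-y0); t=(t+np.pi/2)%np.pi-np.pi/2
    print('shift',go(P),'turn',round(t,3),'alt',round(t-np.sign(t)*np.pi,3),'| at',p.round(4),'chest',toch(p),'yaw',round(y0,3),'q',np.round(st['q'],2),'F',np.round(st['force'],1),'gap',round(st['finger_gap']*85.4,1),'t',round(st['t'],1))
E
python3 -c "
from h import *
plan(ch(110,-41,250),CY)"
```

```text
shift [-62.56  -1.84 -52.1 ] turn -1.131 alt 2.011 | at [ 0.2351 -0.5785  0.2305] chest [-234.2 -778.8  230.5] yaw -1.185 q [-1.36  0.53  1.43  0.    1.18 -0.18] F [ 1.3  0.7 -0.6] gap 85.0 t 0.1
```

```bash
python3 -m jog '[[[-62.6,-1.8,-52.1],-1.131],[[-62.6,-1.8,-52.1],-1.131],[[-62.6,-1.8,-52.1],-1.131],[[-62.6,-1.8,-52.1],-1.131],[[-62.6,-1.8,-52.1],-1.131],[[-62.6,-1.8,-52.1],-1.131],[[-62.6,-1.8,-52.1],-1.131],[[-62.6,-1.8,-52.1],-1.131],[[-62.6,-1.8,-52.1],-1.131],[[-62.6,-1.8,-52.1],-1.131],[[-62.6,-1.8,-52.1],-1.131],[[-62.6,-1.8,-52.1],-1.131],[[-62.6,-1.8,-52.1],-1.131],[[-62.6,-1.8,-52.1],-1.131],[[-62.6,-1.8,-52.1],-1.131],[[-62.6,-1.8,-52.1],-1.131],[[-62.6,-1.8,-52.1],-1.131],[[-62.6,-1.8,-52.1],-1.131],[[-62.6,-1.8,-52.1],-1.131],[[-62.6,-1.8,-52.1],-1.131]]' 5 40
python3 -c "
from h import *
plan(ch(110,-41,250),CY)"
```

```text
t: 1.82
tcp_pos: [0.6206, 0.1435, 0.2491]
tool_rot: [-0.486, 0.513, -0.513, 0.488]
force: [0.5, 0.0, 0.6]
finger_gap: 0.587
shift [ 0.4  -0.09 -0.17] turn 0.003 alt -3.139 | at [0.6206 0.1435 0.2491] chest [111.7 -37.  249.1] yaw -0.051 q [0.05 0.53 1.38 0.   1.23 0.1 ] F [0.5 0.  0.6] gap 50.1 t 1.8
```

Run:
```python
from h import *
s=snap('wrist','w1'); 
for n,P in [('knob',(110,-42,107)),('origin bolt tip',(49,0,91)),('corner+x-y',(180,-120,75)),('x85 y-108',(85,-108,75)),('wall x85 y108',(85,108,75)),('staple',(60,0,108))]: print(n,proj(s,ch(*P)).round(1))
plan(ch(110,-41,250),CY)
```

```text
knob [318.5 192.8]
origin bolt tip [258.8 148.9]
corner+x-y [378.  250.2]
x85 y-108 [297.4 240.6]
wall x85 y108 [293.   35.1]
staple [266.6 150.8]
shift [ 0.65 -0.09 -0.31] turn 0.005 alt -3.137 | at [0.622  0.146  0.2492] chest [113.1 -34.5 249.2] yaw -0.049 q [0.05 0.53 1.38 0.   1.23 0.1 ] F [2.4 2.3 1. ] gap 49.9 t 1.9
```

View pics/w1.png

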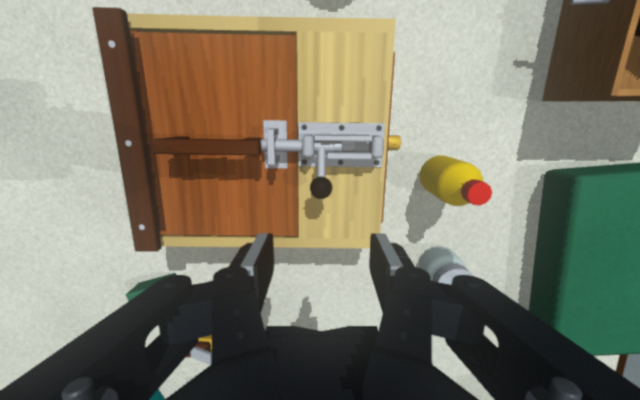

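Wrist view: knob at (320,187), bay end corners at (298,33) and (299,236), far corners at (393,18) and (385,247), lip inner end at (131,12)–(160,247). I'll fit the chest pose from these.

Run:
```python
from h import *
s=load('wrist')
A=[];B=[]
for (u,v),(x,y,z) in [((298,33),(85,108,75)),((299,236),(85,-108,75)),((393,18),(180,120,75)),((384,248),(180,-120,75)),((124,9),(-71,120,91)),((160,250),(-71,-120,91)),((320,187),(110,-40,109))]:
    p=onz(s,u,v,z/1e3); print(x,y,toch(p)); 
    if z==75 or z==91: A.append((x/1e3,y/1e3)); B.append(p[:2])
A=np.array(A);B=np.array(B);a=A-A.mean(0);b=B-B.mean(0)
th=np.arctan2((a[:,0]*b[:,1]-a[:,1]*b[:,0]).sum(),(a*b).sum()); Rm=np.array([[np.cos(th),-np.sin(th)],[np.sin(th),np.cos(th)]])
print('yaw',th,'org',B.mean(0)-Rm@A.mean(0),'res mm',((B-B.mean(0)-(a@Rm.T))*1e3).round(1).tolist())
```

```text
85 108 [ 89.9 109.9  75. ]
85 -108 [  87.  -102.2   75. ]
180 120 [181.2 122.8  75. ]
180 -120 [ 187.  -117.2   75. ]
-71 120 [-64.3 123.5  91. ]
-71 -120 [ -66.7 -112.2   91. ]
110 -40 [111.5 -35.5 109. ]
yaw -0.058448676915565545 org [0.51556674 0.19063699] res mm [[-0.0, -2.1], [-1.7, 1.9], [-3.7, -0.6], [3.1, -0.9], [1.7, -1.3], [0.6, 3.0]]
```

```bash
python3 -m jog '[[[0.65,0,-0.3],0],[[0.65,0,-0.3],0],[[0.65,0,-0.3],0],[[0.65,0,-0.3],0],[[0.65,0,-0.3],0]]'
python3 - <<'E'
from h import *
s=snap('wrist','w2')
im=cv2.cvtColor(s['frame'],cv2.COLOR_RGB2BGR)
cv2.imwrite('pics/w2c.png',cv2.resize(im[0:260,80:410],None,fx=2.3,fy=2.3,interpolation=cv2.INTER_CUBIC))
plan(ch(110,-41,250),CY)
E
```

```text
t: 2.28
tcp_pos: [0.6155, 0.1318, 0.2494]
tool_rot: [-0.486, 0.514, -0.514, 0.486]
force: [-0.0, 0.3, 0.1]
finger_gap: 0.589
shift [-0.78 -0.05  0.25] turn -0.001 alt 3.14 | at [0.6157 0.132  0.2495] chest [107.5 -48.8 249.5] yaw -0.055 q [0.03 0.52 1.4  0.   1.23 0.09] F [-0.4 -0.1 -0.8] gap 49.9 t 2.3
```

View pics/w2c.png

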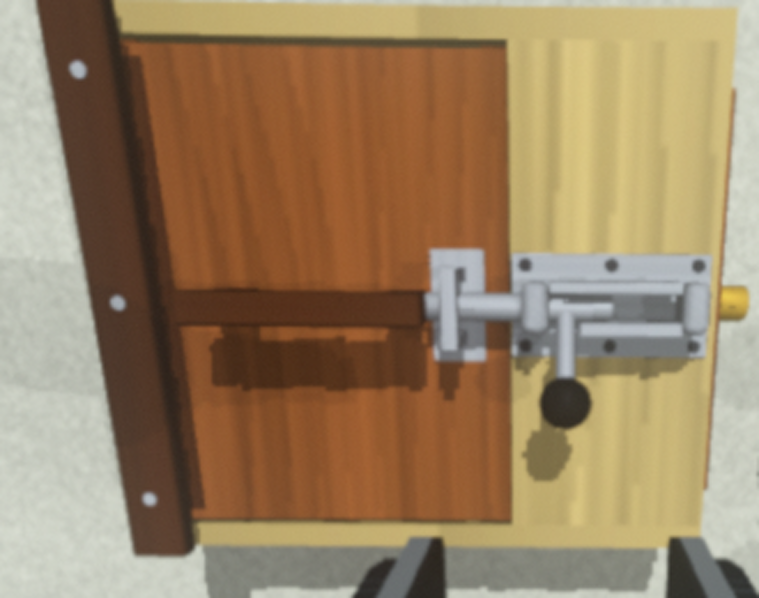

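Run:
```python
from h import *
s=load('wrist')
A=[];B=[]
for (u,v),(x,y,z) in [((508,40),(85,108,75)),((511,522),(85,-108,75)),((738,8),(180,120,75)),((700,547),(180,-120,75)),((192,553),(-71,-120,91)),((566,404),(110,-40,109)),((512,306),(85,0,88))]:
    p=onz(s,80+(u+.5)/2.3-.5,(v+.5)/2.3-.5,z/1e3); print(x,y,toch(p)); 
    if z==75 or z==91: A.append((x/1e3,y/1e3)); B.append(p[:2])
A=np.array(A);B=np.array(B);a=A-A.mean(0);b=B-B.mean(0)
th=np.arctan2((a[:,0]*b[:,1]-a[:,1]*b[:,0]).sum(),(a*b).sum()); Rm=np.array([[np.cos(th),-np.sin(th)],[np.sin(th),np.cos(th)]])
print('yaw',th,'org',B.mean(0)-Rm@A.mean(0),'res mm',((B-B.mean(0)-(a@Rm.T))*1e3).round(1).tolist())
```

```text
85 108 [ 88.7 111.3  75. ]
85 -108 [  85.6 -102.9   75. ]
180 120 [183.6 122.4  75. ]
180 -120 [ 181.4 -116.6   75. ]
-71 -120 [ -66.9 -112.1   91. ]
110 -40 [112.7 -36.  109. ]
85 0 [89.  4. 88.]
yaw -0.06598560508129087 org [0.51426476 0.19182644] res mm [[-0.6, -1.2], [-1.0, 0.6], [-0.9, -0.9], [-0.1, 0.0], [2.6, 1.4]]
```

```bash
sed -i 's/^CO=.*/CO=np.array([0.5143,0.191]); CY=-0.06/' h.py
python3 -c "
from h import *
plan(ch(109.5,-40,95),CY)"
```

```text
shift [-1.28 15.45  0.48] turn 0.005 alt -3.137 | at [0.6157 0.132  0.2495] chest [104.7 -52.9 249.5] yaw -0.055 q [0.03 0.52 1.4  0.   1.23 0.09] F [-0.4 -0.1 -0.8] gap 49.9 t 2.3
```

```bash
python3 -m jog '[[[-1.3,0,0.5],0],[[-1.3,4,0.5],0],[[-1.3,8,0.5],0],[[-1.3,11,0.5],0],[[-1.3,13.5,0.5],0],[[-1.3,15.4,0.5],0],[[-1.3,15.4,0.5],0],[[-1.3,15.4,0.5],0],[[-1.3,15.4,0.5],0]]'
python3 -m jog '[[[0,0,0],0],[[0,0,0],0],[[0,0,0],0],[[0,0,0],0],[[0,0,0],0],[[0,0,0],0]]' 1 30
python3 -c "
from h import *
plan(ch(109.5,-40,95),CY)
snap('wrist','w3')"
```

```text
t: 3.08
tcp_pos: [0.6228, 0.1461, 0.0965]
tool_rot: [0.486, -0.513, 0.514, -0.487]
force: [-0.0, -1.0, 0.1]
finger_gap: 0.587
t: 3.58
tcp_pos: [0.6221, 0.1451, 0.0962]
tool_rot: [0.486, -0.513, 0.514, -0.487]
force: [-0.0, -2.8, 2.5]
finger_gap: 0.231
shift [ 0.07  0.12 -0.09] turn 0.006 alt -3.136 | at [0.6221 0.1451 0.0962] chest [110.4 -39.3  96.2] yaw -0.054 q [ 0.05  0.71  1.5  -0.    0.92  0.11] F [-0.  -2.8  2.5] gap 19.7 t 3.6
```

View pics/w3.png

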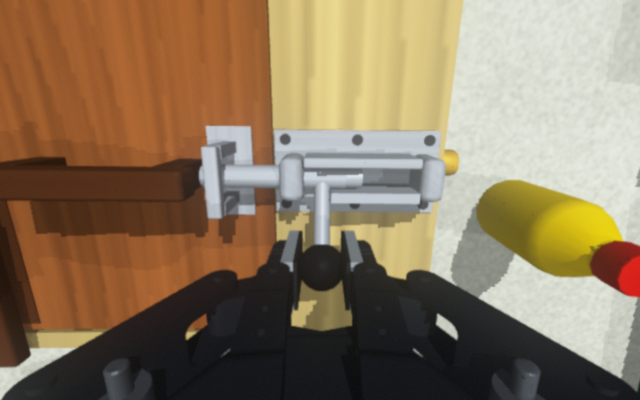

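```bash
python3 -m jog '[[[-0.3,-0.5,0],0],[[-0.63,-0.93,0],0],[[-1.05,-1.3,0],0],[[-1.47,-1.67,0],0],[[-2.1,-2.0,0],0],[[-2.68,-2.26,0],0],[[-3.4,-2.4,0],0],[[-4.0,-2.46,0],0],[[-4.0,-2.46,0],0],[[-4.0,-2.46,0],0],[[-4.0,-2.46,0],0]]'
python3 -m jog '[[[0,0,0.5],0],[[0,0,1],0],[[0,0,1.5],0],[[0,0,2],0],[[0,0,2.5],0],[[0,0,3],0],[[0,0,3.5],0],[[0,0,4.1],0],[[0,0,4.1],0],[[0,0,4.1],0],[[0,0,4.1],0]]'
python3 -c "
from h import *
plan(ch(150,0,120),CY)
snap('wrist','w4')"
```

```text
t: 4.55
tcp_pos: [0.6236, 0.1863, 0.1202]
tool_rot: [-0.486, 0.513, -0.513, 0.487]
force: [0.4, -0.9, 0.7]
finger_gap: 0.229
t: 5.47
tcp_pos: [0.6627, 0.1832, 0.12]
tool_rot: [-0.488, 0.514, -0.512, 0.485]
force: [-7.5, -1.4, 6.4]
finger_gap: 0.232
shift [ 0.11 -0.    0.13] turn 0.006 alt -3.136 | at [0.6627 0.1832 0.12  ] chest [148.6   1.1 120. ] yaw -0.054 q [ 0.11  0.74  1.35 -0.    1.06  0.16] F [-7.5 -1.4  6.4] gap 19.8 t 5.5
```

View pics/w4.png

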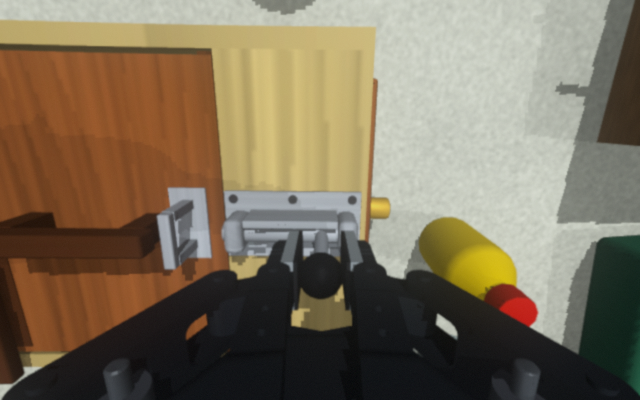

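Bolt drawn back (rod clear of the staple) and handle upright. I'll pull slightly more to be sure it's at the stop, then release.

```bash
python3 -m jog '[[[0,0,0.2],0],[[0,0,0.2],0],[[0,0,0.2],0]]'
python3 -m jog '[[[0,0,0],0],[[0,0,0],0],[[0,0,0],0],[[0,0,0],0],[[0,-3,0],0],[[0,-7,0],0],[[0,-11,0],0],[[0,-14,0],0],[[0,-14,0],0]]' 5
python3 -c "
from h import *
plan(ch(25,0,260),CY+np.pi/2)"
```

```text
t: 5.77
tcp_pos: [0.663, 0.1831, 0.1199]
tool_rot: [-0.489, 0.515, -0.511, 0.484]
force: [-10.0, -1.4, 7.7]
finger_gap: 0.231
t: 6.52
tcp_pos: [0.6717, 0.1838, 0.269]
tool_rot: [0.481, -0.51, 0.517, -0.491]
force: [0.7, -0.3, 1.6]
finger_gap: 0.585
shift [  0.15   0.67 -13.27] turn -1.565 alt 1.577 | at [0.6717 0.1838 0.269 ] chest [157.5   2.3 269. ] yaw -0.054 q [0.11 0.59 1.21 0.   1.33 0.16] F [ 0.7 -0.3  1.6] gap 49.9 t 6.5
```

```bash
python3 -m jog '[[[0.15,0.7,-13.4],-1.565],[[0.15,0.7,-13.4],-1.565],[[0.15,0.7,-13.4],-1.565],[[0.15,0.7,-13.4],-1.565],[[0.15,0.7,-13.4],-1.565],[[0.15,0.7,-13.4],-1.565],[[0.15,0.7,-13.4],-1.565],[[0.15,0.7,-13.4],-1.565],[[0.15,0.7,-13.4],-1.565],[[0.15,0.7,-13.4],-1.565],[[0.15,0.7,-13.4],-1.565],[[0.15,0.7,-13.4],-1.565],[[0.15,0.7,-13.4],-1.565],[[0.15,0.7,-13.4],-1.565],[[0.15,0.7,-13.4],-1.565],[[0.15,0.7,-13.4],-1.565],[[0.15,0.7,-13.4],-1.565]]'
python3 -c "
from h import *
plan(ch(25,0,91),CY+np.pi/2)
s=snap('wrist','w5')"
```

```text
t: 7.93
tcp_pos: [0.5328, 0.189, 0.2528]
tool_rot: [-0.707, 0.021, -0.022, 0.707]
force: [0.3, 0.1, 0.0]
finger_gap: 0.58
shift [ 0.64 16.18  0.09] turn -0.001 alt 3.141 | at [0.5328 0.189  0.2528] chest [ 18.6  -0.9 252.8] yaw 1.51 q [ 0.14  0.42  1.56  0.    1.16 -1.37] F [0.3 0.1 0. ] gap 49.6 t 7.9
```

View pics/w5.png

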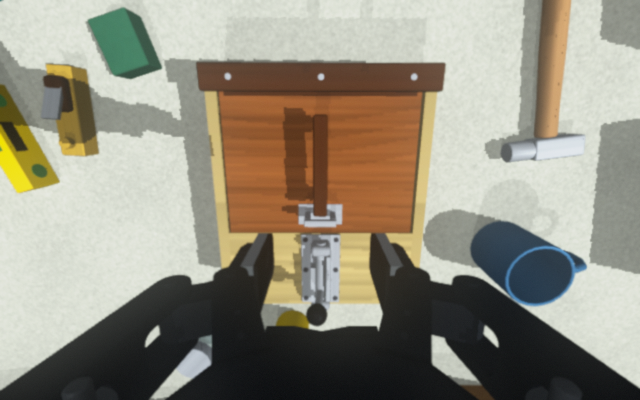

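Bar centred at (320,165), cover square in the chest. Descend and grip off-centre towards the staple.

```bash
python3 -m jog '[[[0.6,3,0.1],0],[[0.6,7,0.1],0],[[0.6,11,0.1],0],[[0.6,14,0.1],0],[[0.6,16.2,0.1],0],[[0.6,16.2,0.1],0],[[0.6,16.2,0.1],0],[[0.6,16.2,0.1],0]]'
python3 -m jog '[[[0,0,0],0],[[0,0,0],0],[[0,0,0],0],[[0,0,0],0],[[0,0,0],0],[[0,0,0],0],[[0,0,0],0]]' 0.5 40
python3 -m jog '[[[-0.2,-0.6,0],0],[[-0.45,-1.16,0],0],[[-0.7,-1.7,0],0],[[-1.0,-2.26,0],0],[[-1.3,-2.8,0],0],[[-1.6,-3.3,0],0],[[-1.6,-3.3,0],0],[[-1.6,-3.3,0],0],[[-1.6,-3.3,0],0]]'
python3 -c "
from h import *
plan(ch(25,0,91),CY+np.pi/2)
s=snap('scene','s1')
im=cv2.cvtColor(s['frame'],cv2.COLOR_RGB2BGR)
cv2.imwrite('pics/s1c.png',cv2.resize(im[80:260,260:480],None,fx=3,fy=3,interpolation=cv2.INTER_CUBIC))"
```

```text
t: 8.65
tcp_pos: [0.54, 0.1898, 0.0921]
tool_rot: [-0.707, 0.02, -0.022, 0.707]
force: [0.9, -0.6, 0.5]
finger_gap: 0.585
t: 9.23
tcp_pos: [0.5398, 0.1895, 0.0927]
tool_rot: [0.707, -0.02, 0.022, -0.707]
force: [1.1, -1.1, 5.9]
finger_gap: 0.156
t: 9.98
tcp_pos: [0.5219, 0.1906, 0.1239]
tool_rot: [0.707, -0.022, 0.02, -0.707]
force: [0.2, 0.7, -3.9]
finger_gap: 0.152
shift [ 1.74  3.28 -0.  ] turn 0.001 alt -3.141 | at [0.5219 0.1906 0.1239] chest [  7.6   0.  123.9] yaw 1.511 q [ 0.15  0.59  1.7   0.    0.85 -1.36] F [ 0.2  0.7 -3.9] gap 13.0 t 10.0
```

View pics/s1c.png

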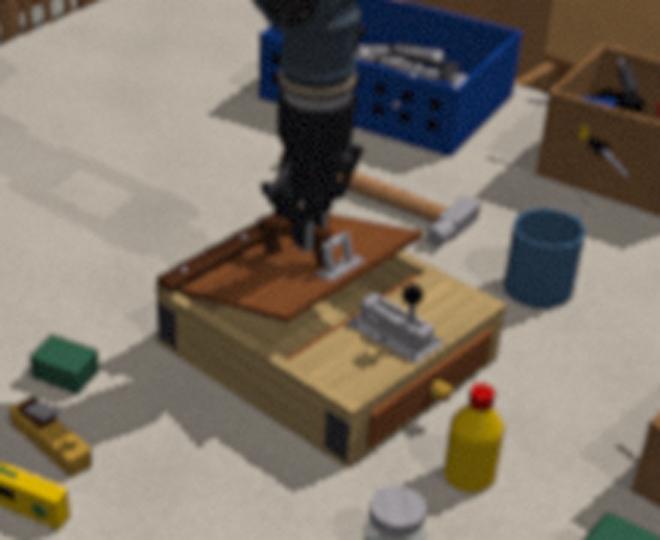

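Cover tilted neatly with its plain edge still under the lip. Slide out along the tilt, then lift.

```bash
python3 -m jog '[[[0.7,-0.3,0],0],[[1.4,-0.6,0],0],[[2.1,-0.9,0],0],[[2.8,-1.3,0],0],[[3.4,-1.7,0],0],[[3.4,-3,0],0],[[3.4,-5,0],0],[[3.4,-8,0],0],[[3.4,-11,0],0],[[3.4,-14,0],0],[[3.4,-14,0],0],[[3.4,-14,0],0],[[3.4,-14,0],0]]'
python3 -c "
from h import *
t=load('top'); print(onz(t,383,138,0),onz(t,319,113,.065),onz(t,457,136,.17),onz(t,377,197,.04))
plan(ch(25,0,91),CY+np.pi/2)
s=snap('scene','s2')
im=cv2.cvtColor(s['frame'],cv2.COLOR_RGB2BGR)
cv2.imwrite('pics/s2c.png',cv2.resize(im[40:260,240:480],None,fx=2.5,fy=2.5,interpolation=cv2.INTER_CUBIC))"
```

```text
t: 11.12
tcp_pos: [0.5558, 0.1883, 0.263]
tool_rot: [0.707, -0.022, 0.02, -0.707]
force: [-0.5, 0.0, -5.3]
finger_gap: 0.148
[ 0.711507   -0.19940637  0.        ] [ 0.76987664 -0.00608755  0.065     ] [ 0.67841796 -0.36674228  0.17      ] [ 0.52918153 -0.17433885  0.04      ]
shift [-1.62 17.2   0.03] turn 0.0 alt -3.142 | at [0.5558 0.1883 0.263 ] chest [ 4.16e+01 -2.00e-01  2.63e+02] yaw 1.511 q [ 0.14  0.44  1.49 -0.    1.21 -1.37] F [-0.5  0.  -5.3] gap 12.6 t 11.1
```

View pics/s2c.png

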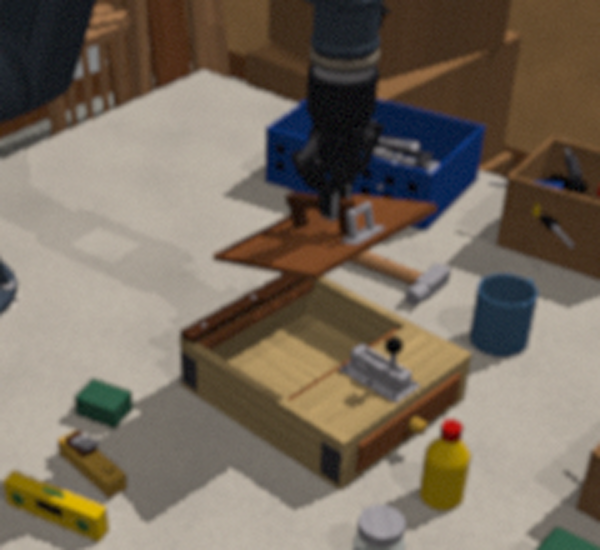

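Cover is out with its tilt held. Lay-down target: cover centre at about (0.665, −0.195), clear of jar, spray and level.

```bash
python3 -c "
from h import *
plan([.672,-.196,.065],CY+np.pi/2)"
```

```text
shift [ 14.03  19.68 -37.64] turn 0.0 alt -3.142 | at [0.5553 0.1882 0.2621] chest [ 41.1  -0.3 262.1] yaw 1.511 q [ 0.14  0.44  1.49  0.    1.21 -1.37] F [ 1.   0.6 -4.7] gap 13.1 t 11.2
```

```bash
python3 -m jog '[[[1,0,-2.5],0],[[2.3,0,-6],0],[[3.5,0,-9.5],0],[[4.8,0,-13],0],[[6.2,0,-16.5],0],[[7.5,0,-20],0],[[8.8,0,-23.5],0],[[10,0,-27],0],[[11.3,0,-30.5],0],[[12.6,0,-34],0],[[13.5,0,-36.5],0],[[14,0,-37.6],0],[[14,2,-37.6],0],[[14,5,-37.6],0],[[14,9,-37.6],0],[[14,13,-37.6],0],[[14,16.5,-37.6],0],[[14,18.5,-37.6],0],[[14,19.7,-37.6],0],[[14,19.7,-37.6],0]]'
python3 -c "
from h import *
plan([.69,-.196,.025],CY+np.pi/2)
s=snap('scene','s3')
im=cv2.cvtColor(s['frame'],cv2.COLOR_RGB2BGR)
cv2.imwrite('pics/s3c.png',cv2.resize(im[140:340,180:440],None,fx=2.5,fy=2.5,interpolation=cv2.INTER_CUBIC))"
```

```text
t: 12.83
tcp_pos: [0.6707, -0.1931, 0.0616]
tool_rot: [-0.705, 0.024, -0.018, 0.708]
force: [-0.3, 0.3, -4.6]
finger_gap: 0.151
shift [ 1.97  3.64 -0.19] turn 0.0 alt -3.141 | at [ 0.6707 -0.1931  0.0616] chest [ 179.2 -374.1   61.6] yaw 1.511 q [-0.44  0.83  1.34  0.    0.98 -1.95] F [-0.3  0.3 -4.6] gap 12.9 t 12.8
```

View pics/s3c.png

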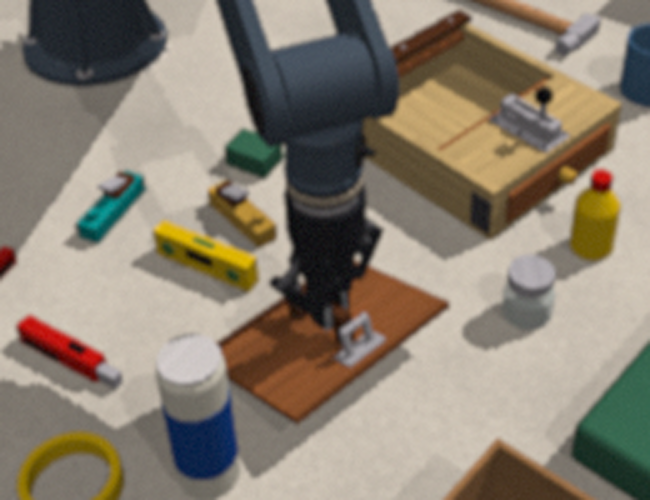

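```bash
python3 -m jog '[[[0.2,0.5,0],0],[[0.5,1,0],0],[[0.8,1.5,0],0],[[1.1,2,0],0],[[1.4,2.5,0],0],[[1.7,3.0,0],0],[[1.8,3.3,0],0],[[1.9,3.6,0],0],[[1.9,3.6,0],0],[[1.9,3.6,0],0],[[1.9,3.6,0],0]]'
python3 -c "
from h import *
plan([.69,-.196,.025],CY+np.pi/2)"
```

```text
t: 13.8
tcp_pos: [0.6925, -0.1963, 0.0307]
tool_rot: [0.707, -0.021, 0.021, -0.707]
force: [2.9, -0.8, 1.8]
finger_gap: 0.152
shift [-0.26  0.57  0.02] turn 0.0 alt -3.141 | at [ 0.6925 -0.1963  0.0307] chest [ 201.2 -376.    30.7] yaw 1.511 q [-0.43  0.89  1.29 -0.    0.96 -1.94] F [ 2.9 -0.8  1.8] gap 13.0 t 13.8
```

```bash
python3 -m jog '[[[0.1,0.4,0],0],[[0.1,0.4,0],0],[[0.1,0.4,0],0],[[0.1,0.4,0],0]]'
python3 -m jog '[[[0,0,0],0],[[0,0,0],0],[[0,0,0],0],[[0,-2,0],0],[[0,-6,0],0],[[0,-10,0],0],[[0,-14,0],0],[[0,-18,0],0],[[0,-20,0],0],[[0,-20,0],0]]' 5.5
python3 - <<'E'
from h import *
w=snap('wrist'); t=snap('top'); s=snap('scene')
def c(x): return cv2.cvtColor(x['frame'],cv2.COLOR_RGB2BGR)
cv2.imwrite('pics/m1.png',np.vstack([np.hstack([cv2.resize(c(w),(400,250)),cv2.resize(c(s)[120:320,140:460],(400,250))]),cv2.resize(c(t)[90:290,195:515],(800,500))])[:600])
plan([.44,-.113,.25],-0.13+np.pi/2)
E
```

```text
t: 14.13
tcp_pos: [0.6939, -0.1964, 0.0268]
tool_rot: [0.707, -0.021, 0.021, -0.707]
force: [2.9, -1.3, 0.6]
finger_gap: 0.157
t: 14.97
tcp_pos: [0.6968, -0.1975, 0.2344]
tool_rot: [0.708, -0.017, 0.025, -0.705]
force: [0.2, 0.2, 0.8]
finger_gap: 0.639
shift [-25.74  -2.35   6.76] turn 0.07 alt -3.071 | at [ 0.6928 -0.1958  0.2258] chest [ 201.4 -375.4  225.8] yaw 1.511 q [-0.43  0.67  1.17 -0.    1.31 -1.94] F [-0.1  0.  -1.4] gap 54.9 t 15.1
```

View pics/m1.png

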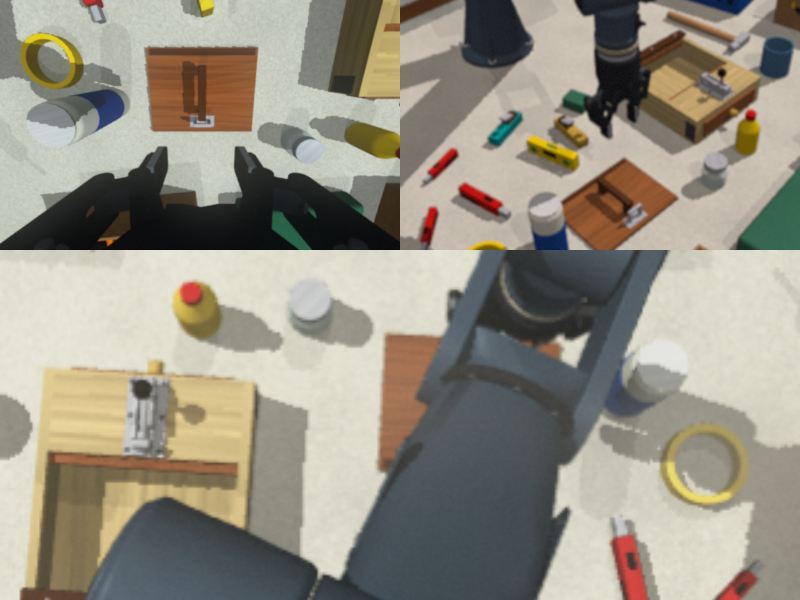

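Cover lies flat on the table at about (0.667, −0.196). That makes 12 views, so I'll work from masks now. Next is the plane.

```bash
cat >> h.py <<'E'
COL={'red':([0,150,60],[8,255,255],.03),'yel':([24,140,90],[35,255,255],.04),'brass':([12,90,80],[23,255,255],.026)}
def find(s,name,near,rad=.08,amin=60):
    lo,hi,z=COL[name]; hsv=cv2.cvtColor(s['frame'],cv2.COLOR_RGB2HSV)
    m=cv2.inRange(hsv,np.array(lo),np.array(hi)); m=cv2.morphologyEx(m,cv2.MORPH_CLOSE,np.ones((9,9)))
    for k in cv2.findContours(m,cv2.RETR_EXTERNAL,cv2.CHAIN_APPROX_NONE)[0]:
        if cv2.contourArea(k)<amin: continue
        r=cv2.minAreaRect(k); b=np.array([onz(s,*q,z) for q in cv2.boxPoints(r)]); c=b.mean(0)
        if np.linalg.norm(c[:2]-near)>rad: continue
        e=[np.linalg.norm(b[1]-b[0]),np.linalg.norm(b[2]-b[1])]; d=(b[1]-b[0]) if e[0]>e[1] else b[2]-b[1]
        y=np.arctan2(d[1],d[0]); y=(y+np.pi/2)%np.pi-np.pi/2
        print(name,'px',np.round(r[0]),'c',c.round(4),'size',np.sort(e).round(3),'yaw',y.round(3))
E
python3 -m jog '[[[-2,-0.5,0.5],0],[[-5,-1,1.3],0.02],[[-8.5,-1.5,2.2],0.04],[[-12,-2,3.1],0.07],[[-16,-2.3,4.2],0.07],[[-20,-2.3,5.3],0.07],[[-23.5,-2.3,6.2],0.07],[[-25.7,-2.3,6.8],0.07],[[-25.7,-2.3,6.8],0.07],[[-25.7,-2.3,6.8],0.07],[[-25.7,-2.3,6.8],0.07],[[-25.7,-2.3,6.8],0.07]]'
python3 - <<'E'
from h import *
w=snap('wrist'); s=snap('scene')
for S in (w,s):
    find(S,'brass',[.44,-.113]); find(S,'yel',[.468,-.192]); find(S,'red',[.456,-.38])
plan([.441+.015,-.115,.012],-.129+np.pi/2)
E
```

```text
t: 16.12
tcp_pos: [0.4426, -0.1137, 0.2493]
tool_rot: [-0.706, 0.046, -0.046, 0.706]
force: [-0.3, -1.4, -1.3]
finger_gap: 0.648
brass px [322. 170.] c [ 0.443  -0.1117  0.026 ] size [0.026 0.104] yaw -0.121
yel px [264. 199.] c [ 0.4695 -0.1867  0.04  ] size [0.029 0.128] yaw 0.252
red px [122. 206.] c [ 0.456  -0.3705  0.03  ] size [0.036 0.107] yaw 0.183
brass px [266. 231.] c [ 0.4508 -0.1607  0.026 ] size [0.15  0.157] yaw 0.202
yel px [262. 241.] c [ 0.4872 -0.2067  0.04  ] size [0.048 0.137] yaw 0.22
red px [204. 278.] c [ 0.4698 -0.3897  0.03  ] size [0.031 0.117] yaw 0.176
shift [ 1.36 23.74  0.04] turn -0.001 alt 3.141 | at [ 0.4425 -0.1136  0.2494] chest [ -53.4 -308.4  249.4] yaw 1.441 q [-0.5   0.28  1.82  0.    1.05 -1.94] F [0.2 0.1 0.7] gap 55.1 t 16.2
```

```bash
python3 -m jog '[[[1.3,3,0.2],0],[[1.3,7,0.2],0],[[1.3,11,0.2],0],[[1.3,15,0.2],0],[[1.3,19,0.2],0],[[1.3,22,0.2],0],[[1.3,23.7,0.2],0],[[1.3,23.9,0.2],0],[[1.3,23.9,0.2],0],[[1.3,23.9,0.2],0]]'
python3 -m jog '[[[0,0,0],0],[[0,0,0],0],[[0,0,0],0],[[0,0,0],0],[[0,0,0],0],[[0,0,0],0],[[0,-3,0],0],[[0,-7,0],0],[[0,-11,0],0],[[0,-15,0],0],[[0,-15,0],0],[[0,-15,0],0]]' 1.5 60
python3 - <<'E'
from h import *
w=snap('wrist'); 
find(w,'brass',tool()[0][:2]); 
plan(ch(12,60,150),CY+np.pi/2)
E
```

```text
t: 17.05
tcp_pos: [0.4555, -0.1132, 0.0112]
tool_rot: [0.706, -0.045, 0.046, -0.705]
force: [0.8, 0.1, 0.5]
finger_gap: 0.644
t: 18.05
tcp_pos: [0.4559, -0.1134, 0.1636]
tool_rot: [0.707, -0.043, 0.048, -0.705]
force: [-0.1, 1.0, -3.7]
finger_gap: 0.31
brass px [321. 226.] c [ 0.5093 -0.1192  0.026 ] size [0.07 0.23] yaw -0.096
shift [ 2.79  1.16 36.95] turn -0.07 alt 3.072 | at [ 0.4544 -0.1126  0.1618] chest [ -41.6 -306.6  161.8] yaw 1.441 q [-0.48  0.43  1.89  0.    0.82 -1.92] F [-0.4 -0.7 -5.3] gap 26.4 t 18.1
```

```bash
python3 -m jog '[[[0.2,0,2],0],[[0.5,0,5],0],[[0.8,0,9],-0.03],[[1.1,0,13],-0.07],[[1.4,0,17],-0.07],[[1.7,0,21],-0.07],[[2,0,25],-0.07],[[2.3,0,29],-0.07],[[2.6,0,33],-0.07],[[2.8,0,36],-0.07],[[2.8,0,37],-0.07],[[2.8,0,37],-0.07],[[2.8,3,37],-0.07],[[2.8,7,37],-0.07],[[2.8,10,37],-0.07],[[2.8,12,37],-0.07],[[2.8,13,37],-0.07],[[2.8,13,37],-0.07]]'
python3 -c "
from h import *
plan(ch(12,60,22),CY+np.pi/2)"
```

```text
t: 19.6
tcp_pos: [0.5273, 0.2483, 0.0273]
tool_rot: [0.708, -0.025, 0.019, -0.706]
force: [0.1, -0.4, -3.9]
finger_gap: 0.309
shift [0.25 0.53 0.2 ] turn -0.001 alt 3.141 | at [0.5273 0.2483 0.0273] chest [ 9.5 58.  27.3] yaw 1.51 q [ 0.25  0.77  1.67 -0.    0.71 -1.26] F [ 0.1 -0.4 -3.9] gap 26.4 t 19.6
```

```bash
python3 -m jog '[[[0.2,0.3,0.2],0],[[0.2,0.5,0.2],0],[[0.2,0.5,0.2],0],[[0.2,0.5,0.2],0]]'
python3 -m jog '[[[0,0,0],0],[[0,0,0],0],[[0,0,0],0],[[0,-2,0],0],[[0,-6,0],0],[[0,-10,0],0],[[0,-14,0],0],[[0,-18,0],0],[[0,-21,0],0],[[0,-21,0],0]]' 4.5
python3 -c "
from h import *
plan([.468,-.189,.25],.245+np.pi/2)"
```

```text
t: 19.93
tcp_pos: [0.5338, 0.2519, 0.0274]
tool_rot: [-0.707, 0.02, -0.022, 0.707]
force: [0.4, -4.8, -1.8]
finger_gap: 0.307
t: 20.77
tcp_pos: [0.537, 0.2544, 0.2454]
tool_rot: [-0.705, 0.015, -0.027, 0.709]
force: [0.9, -0.1, 0.9]
finger_gap: 0.531
shift [ -4.25  -0.84 -44.67] turn -0.304 alt 2.837 | at [0.537  0.2544 0.2454] chest [ 18.9  64.6 245.4] yaw 1.512 q [ 0.25  0.46  1.51  0.    1.15 -1.26] F [ 0.9 -0.1  0.9] gap 45.4 t 20.8
```

```bash
python3 -m jog '[[[-0.3,-0.4,-3],0],[[-0.6,-0.8,-7],-0.05],[[-1,-0.8,-11],-0.1],[[-1.4,-0.8,-15],-0.15],[[-1.8,-0.8,-19],-0.2],[[-2.2,-0.8,-23],-0.25],[[-2.6,-0.8,-27],-0.3],[[-3,-0.8,-31],-0.3],[[-3.4,-0.8,-35],-0.3],[[-3.8,-0.8,-39],-0.3],[[-4.2,-0.8,-43],-0.3],[[-4.25,-0.8,-44.7],-0.3],[[-4.25,-0.8,-44.7],-0.3],[[-4.25,-0.8,-44.7],-0.3],[[-4.25,-0.8,-44.7],-0.3],[[-4.25,-0.8,-44.7],-0.3],[[-4.25,-0.8,-44.7],-0.3]]' 5
python3 - <<'E'
from h import *
w=snap('wrist')
find(w,'yel',[.468,-.189]); find(w,'red',[.456,-.38]); find(w,'brass',[.52,.25],.12)
plan([.468,-.189,.02],.245+np.pi/2)
E
```

```text
t: 22.18
tcp_pos: [0.4634, -0.1898, 0.2441]
tool_rot: [-0.702, -0.086, 0.085, 0.702]
force: [0.4, 0.6, -0.5]
finger_gap: 0.579
yel px [318. 176.] c [ 0.4705 -0.1912  0.04  ] size [0.02  0.128] yaw 0.246
red px [170. 128.] c [ 0.4573 -0.3741  0.03  ] size [0.028 0.107] yaw 0.196
brass px [607. 349.] c [0.6195 0.2805 0.026 ] size [0.041 0.159] yaw 1.206
brass px [590. 272.] c [0.5163 0.1989 0.026 ] size [0.164 0.166] yaw -0.06
shift [ 0.46 22.4  -0.03] turn -0.003 alt 3.139 | at [ 0.4634 -0.1899  0.244 ] chest [ -27.9 -383.3  244. ] yaw 1.813 q [-0.61  0.34  1.72  0.    1.07 -2.43] F [-0.9 -0.4 -0.4] gap 50.1 t 22.2
```

```bash
python3 -m jog '[[[0.6,3,-0.3],0],[[0.6,7,-0.3],0],[[0.6,11,-0.3],0],[[0.6,15,-0.3],0],[[0.6,19,-0.3],0],[[0.6,22,-0.3],0],[[0.6,23.3,-0.3],0],[[0.6,23.4,-0.3],0],[[0.6,23.4,-0.3],0],[[0.6,23.4,-0.3],0]]'
python3 -m jog '[[[0,0,0],0],[[0,0,0],0],[[0,0,0],0],[[0,0,0],0],[[0,0,0],0],[[0,0,0],0],[[0,-3,0],0],[[0,-7,0],0],[[0,-11,0],0],[[0,-15,0],0],[[0,-15,0],0],[[0,-15,0],0],[[0,-15,0],0]]' 1 50
python3 - <<'E'
from h import *
w=snap('wrist')
plan(ch(0,0,165),CY+np.pi/2)
E
```

```text
t: 23.07
tcp_pos: [0.4707, -0.1928, 0.0107]
tool_rot: [0.702, 0.085, -0.085, -0.702]
force: [0.5, -0.2, 0.2]
finger_gap: 0.585
t: 24.15
tcp_pos: [0.4691, -0.1924, 0.1599]
tool_rot: [-0.702, -0.085, 0.085, 0.702]
force: [0.6, 0.1, -1.9]
finger_gap: 0.246
shift [13.55 -0.56 36.12] turn 0.3 alt -2.841 | at [ 0.4686 -0.1921  0.159 ] chest [ -22.6 -385.1  159. ] yaw 1.811 q [-0.61  0.48  1.8  -0.    0.87 -2.42] F [-0.1 -0.1 -1.8] gap 21.2 t 24.2
```

```bash
python3 -m jog '[[[0.8,-0.5,2],0],[[2,-0.5,5],0.05],[[3.4,-0.5,9],0.1],[[4.9,-0.5,13],0.15],[[6.4,-0.5,17],0.2],[[7.9,-0.5,21],0.25],[[9.4,-0.5,25],0.3],[[10.9,-0.5,29],0.3],[[12.4,-0.5,33],0.3],[[13.5,-0.5,35.6],0.3],[[13.55,-0.5,36.1],0.3],[[13.55,-0.5,36.1],0.3],[[13.55,-0.5,36.1],0.3],[[13.55,-0.5,36.1],0.3],[[13.55,-0.5,36.1],0.3]]'
python3 -c "
from h import *
plan(ch(0,0,21),CY+np.pi/2)"
```

```text
t: 25.45
tcp_pos: [0.5151, 0.1884, 0.1642]
tool_rot: [0.707, -0.023, 0.021, -0.707]
force: [-0.9, -0.6, -0.9]
finger_gap: 0.251
shift [-0.07 14.32  0.27] turn -0.002 alt 3.14 | at [0.5151 0.1884 0.1642] chest [  0.9  -2.6 164.2] yaw 1.509 q [ 0.15  0.52  1.69 -0.    0.94 -1.36] F [-0.9 -0.6 -0.9] gap 21.4 t 25.4
```

```bash
python3 -m jog '[[[0,3,0],0],[[0,7,0],0],[[0,10,0],0],[[0,12.5,0],0],[[0,13.8,0],0],[[0,14.5,0],0],[[0,14.5,0],0],[[0,14.5,0],0]]'
python3 -m jog '[[[0,0,0],0],[[0,0,0],0],[[0,0,0],0],[[0,-2,0],0],[[0,-6,0],0],[[0,-10,0],0],[[0,-14,0],0],[[0,-18,0],0],[[0,-21,0],0],[[0,-21,0],0]]' 4
python3 -c "
from h import *
plan([.458,-.378,.25],.196+np.pi/2)"
```

```text
t: 26.12
tcp_pos: [0.5149, 0.1883, 0.0212]
tool_rot: [0.707, -0.023, 0.021, -0.706]
force: [-2.8, -1.4, 6.0]
finger_gap: 0.25
t: 26.95
tcp_pos: [0.52, 0.1906, 0.2371]
tool_rot: [-0.706, 0.016, -0.026, 0.708]
force: [1.2, -0.4, 0.5]
finger_gap: 0.468
shift [ -2.76  -1.52 -57.13] turn -0.256 alt 2.886 | at [0.52   0.1906 0.2371] chest [  5.7  -0.  237.1] yaw 1.511 q [ 0.15  0.42  1.62  0.    1.09 -1.36] F [ 1.2 -0.4  0.5] gap 40.0 t 26.9
```

```bash
python3 -m jog '[[[-0.2,-1.5,-2],0],[[-0.4,-1.5,-6],-0.05],[[-0.6,-1.5,-10],-0.1],[[-0.8,-1.5,-14],-0.15],[[-1,-1.5,-18],-0.2],[[-1.2,-1.5,-22],-0.25],[[-1.4,-1.5,-26],-0.25],[[-1.6,-1.5,-30],-0.25],[[-1.8,-1.5,-34],-0.25],[[-2,-1.5,-38],-0.25],[[-2.2,-1.5,-42],-0.25],[[-2.4,-1.5,-46],-0.25],[[-2.6,-1.5,-50],-0.25],[[-2.7,-1.5,-54],-0.25],[[-2.7,-1.5,-57],-0.25],[[-2.7,-1.5,-57],-0.25],[[-2.7,-1.5,-57],-0.25],[[-2.7,-1.5,-57],-0.25],[[-2.7,-1.5,-57],-0.25]]' 5
python3 - <<'E'
from h import *
w=snap('wrist')
find(w,'red',[.456,-.38],.25)
plan([.458,-.378,.01],.196+np.pi/2)
E
```

```text
t: 28.53
tcp_pos: [0.4543, -0.3756, 0.2444]
tool_rot: [-0.703, -0.067, 0.068, 0.705]
force: [0.4, -0.4, 0.1]
finger_gap: 0.588
red px [315. 173.] c [ 0.4588 -0.3802  0.03  ] size [0.018 0.106] yaw 0.192
red px [233. 140.] c [ 0.4371 -0.4859  0.03  ] size [0.015 0.081] yaw -0.764
red px [347.  45.] c [ 0.3092 -0.3734  0.03  ] size [0.016 0.08 ] yaw -1.279
shift [ 0.31 23.47 -0.34] turn -0.004 alt 3.137 | at [ 0.4545 -0.3756  0.2447] chest [ -25.7 -569.1  244.7] yaw 1.763 q [-0.88  0.47  1.51  0.    1.17 -2.64] F [-0.7 -0.7  0. ] gap 49.9 t 28.6
```

```bash
python3 -m jog '[[[0.9,3,-0.55],0],[[0.9,7,-0.55],0],[[0.9,11,-0.55],0],[[0.9,15,-0.55],0],[[0.9,19,-0.55],0],[[0.9,22,-0.55],0],[[0.9,23.4,-0.55],0],[[0.9,23.5,-0.55],0],[[0.9,23.5,-0.55],0],[[0.9,23.5,-0.55],0]]'
python3 -m jog '[[[0,0,0],0],[[0,0,0],0],[[0,0,0],0],[[0,0,0],0],[[0,0,0],0],[[0,0,0],0],[[0,-3,0],0],[[0,-7,0],0],[[0,-11,0],0],[[0,-15,0],0],[[0,-16,0],0],[[0,-16,0],0],[[0,-16,0],0]]' 1 50
python3 - <<'E'
from h import *
plan(ch(-5,-60,165),CY+np.pi/2)
E
```

```text
t: 29.42
tcp_pos: [0.4654, -0.3811, 0.0112]
tool_rot: [0.705, 0.068, -0.067, -0.703]
force: [-0.2, 0.1, 1.1]
finger_gap: 0.585
t: 30.5
tcp_pos: [0.464, -0.3806, 0.1699]
tool_rot: [0.704, 0.067, -0.067, -0.704]
force: [0.0, 1.0, -1.6]
finger_gap: 0.244
shift [13.77  0.49 49.49] turn 0.25 alt -2.891 | at [ 0.464  -0.3806  0.1699] chest [ -15.9 -573.6  169.9] yaw 1.761 q [-0.87  0.57  1.56 -0.    1.02 -2.63] F [ 0.   1.  -1.6] gap 20.8 t 30.5
```

```bash
python3 -m jog '[[[0.6,0,2],0],[[1.5,0,5],0.05],[[2.5,0,9],0.1],[[3.6,0,13],0.15],[[4.7,0,17],0.2],[[5.8,0,21],0.25],[[7,0,25],0.25],[[8.1,0,29],0.25],[[9.2,0,33],0.25],[[10.3,0,37],0.25],[[11.4,0,41],0.25],[[12.5,0,45],0.25],[[13.4,0,48.4],0.25],[[13.8,0,49.5],0.25],[[13.8,0,49.5],0.25],[[13.8,0,49.5],0.25],[[13.8,0,49.5],0.25],[[13.8,0,49.5],0.25]]'
python3 -c "
from h import *
plan(ch(-5,-60,21),CY+np.pi/2)"
```

```text
t: 32.0
tcp_pos: [0.5058, 0.1296, 0.1691]
tool_rot: [0.707, -0.023, 0.021, -0.707]
force: [-0.2, -0.2, -2.1]
finger_gap: 0.242
shift [1.000e-02 1.481e+01 1.900e-01] turn -0.002 alt 3.14 | at [0.5058 0.1296 0.1691] chest [ -4.8 -61.8 169.1] yaw 1.509 q [ 0.04  0.48  1.75 -0.    0.91 -1.47] F [-0.2 -0.2 -2.1] gap 20.7 t 32.0
```

```bash
python3 -m jog '[[[0,3,0],0],[[0,7,0],0],[[0,10,0],0],[[0,12.5,0],0],[[0,14.2,0],0],[[0,14.9,0],0],[[0,14.9,0],0],[[0,14.9,0],0]]'
python3 -m jog '[[[0,0,0],0],[[0,0,0],0],[[0,0,0],0],[[0,-2,0],0],[[0,-6,0],0],[[0,-10,0],0],[[0,-14,0],0],[[0,-18,0],0],[[0,-21,0],0],[[0,-21,0],0]]' 4
python3 -c "
from h import *
plan([.60,-.196,.25],CY+np.pi/2)
"
```

```text
t: 32.67
tcp_pos: [0.5064, 0.1296, 0.0216]
tool_rot: [0.707, -0.022, 0.022, -0.707]
force: [-0.7, -1.5, 3.4]
finger_gap: 0.244
t: 33.5
tcp_pos: [0.511, 0.1309, 0.238]
tool_rot: [-0.706, 0.016, -0.027, 0.707]
force: [1.6, 1.0, -0.6]
finger_gap: 0.471
shift [ 10.88  -1.08 -32.09] turn -0.0 alt 3.141 | at [0.511  0.1309 0.238 ] chest [  0.3 -60.2 238. ] yaw 1.51 q [ 0.04  0.38  1.68  0.    1.06 -1.47] F [ 1.6  1.  -0.6] gap 40.2 t 33.5
```

```bash
python3 -m jog '[[[1.5,-1,-3],0],[[3,-1,-7],0],[[4.9,-1,-11],0],[[6.7,-1,-15],0],[[8.5,-1,-18.5],0],[[10.3,-1,-22],0],[[12.1,-1,-25.5],0],[[13.9,-1,-28.5],0],[[15.7,-1,-31],0],[[16.9,-1,-32.1],0],[[16.9,-1,-32.1],0],[[16.9,-1,-32.1],0],[[16.9,-1,-32.1],0],[[16.9,-1,-32.1],0]]' 5
python3 - <<'E'
from h import *
w=snap('wrist'); t=snap('top')
def c(x): return cv2.cvtColor(x['frame'],cv2.COLOR_RGB2BGR)
cv2.imwrite('pics/m2.png',np.hstack([cv2.resize(c(w)[0:250,140:500],None,fx=1.25,fy=1.25,interpolation=cv2.INTER_CUBIC), cv2.resize(c(t)[120:245,190:310],(300,312),interpolation=cv2.INTER_CUBIC)]))
plan([.692,-.197,.025],CY+np.pi/2)
E
```

```text
t: 34.67
tcp_pos: [0.6548, -0.198, 0.2406]
tool_rot: [-0.706, 0.021, -0.02, 0.707]
force: [-0.1, 0.3, 0.2]
finger_gap: 0.582
shift [ 3.67 21.61  0.31] turn 0.002 alt -3.14 | at [ 0.6553 -0.198   0.2411] chest [ 164.1 -379.9  241.1] yaw 1.512 q [-0.46  0.6   1.26  0.    1.28 -1.97] F [-0.   0.3  0.5] gap 50.1 t 34.8
```

View pics/m2.png

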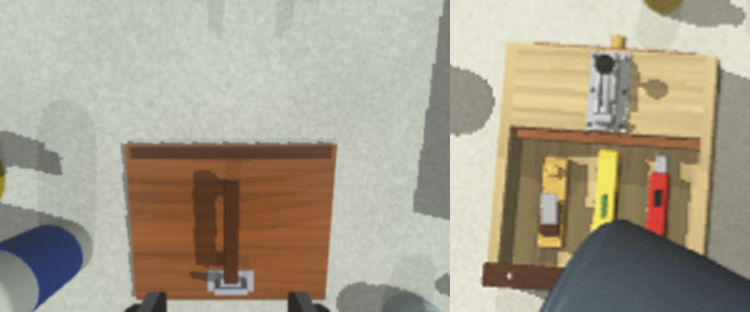

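Plane, level and knife lie side by side in the bay, and the cover is flat. Corners in the crop: (124,145), (337,145), (327,298), (136,299). Bar at u 231.

Run:
```python
from h import *
s=load('wrist')
q=lambda u,v,z:onz(s,140+(u+.5)/1.25-.5,(v+.5)/1.25-.5,z)
C=[q(124,145,.008),q(337,145,.008),q(327,298,.008),q(136,299,.008)]
C=np.array(C); print(C.round(4),'mean',C.mean(0).round(4)); d=C[1]-C[0]; d2=C[2]-C[3]; print(np.linalg.norm(d),np.linalg.norm(d2),np.linalg.norm(C[3]-C[0]),'yaw',np.arctan2(d[1],d[0])-np.pi/2,np.arctan2(d2[1],d2[0])-np.pi/2)
a,b=q(231,181,.048),q(230,272,.048); print('bar',a,b,(a+b)/2)
```

```text
[[ 0.5819 -0.2934  0.008 ]
 [ 0.5944 -0.0833  0.008 ]
 [ 0.7573 -0.091   0.008 ]
 [ 0.7458 -0.3021  0.008 ]] mean [ 0.6699 -0.1925  0.008 ]
0.2104623987172661 0.21137127178510431 0.16415535088846755 yaw -0.05955673990579835 -0.05428426422094179
bar [ 0.61956143 -0.19014474  0.048     ] [ 0.70661458 -0.19602901  0.048     ] [ 0.66308801 -0.19308687  0.048     ]
```

```bash
python3 -c "
from h import *
plan([.696,-.195,.025],CY+np.pi/2)
"
python3 -m jog '[[[3.9,3,0.5],0],[[3.9,7,0.5],0],[[3.9,11,0.5],0],[[3.9,15,0.5],0],[[3.9,18.5,0.5],0],[[3.9,20.8,0.5],0],[[3.9,21.6,0.5],0],[[3.9,21.6,0.5],0],[[3.9,21.6,0.5],0]]'
python3 -m jog '[[[0,0,0],0],[[0,0,0],0],[[0,0,0],0],[[0,0,0],0],[[0,0,0],0],[[0,0,0],0],[[0,0,0],0]]' 0.5 20
python3 -m jog '[[[-0.2,-0.6,0],0],[[-0.5,-1.16,0],0],[[-0.8,-1.7,0],0],[[-1.1,-2.26,0],0],[[-1.5,-2.8,0],0],[[-1.8,-3.3,0],0],[[-2.2,-3.8,0],0],[[-2.2,-3.8,0],0],[[-2.2,-3.8,0],0],[[-2.2,-3.8,0],0]]'
python3 - <<'E'
from h import *
plan([.696,-.195,.025],CY+np.pi/2)
s=snap('scene'); im=cv2.cvtColor(s['frame'],cv2.COLOR_RGB2BGR)
cv2.imwrite('pics/s4c.png',cv2.resize(im[180:320,200:380],None,fx=3.5,fy=3.5,interpolation=cv2.INTER_CUBIC))
E
```

```text
shift [ 4.06 21.61  0.53] turn 0.002 alt -3.14 | at [ 0.6553 -0.198   0.2411] chest [ 164.1 -379.9  241.1] yaw 1.512 q [-0.46  0.6   1.26  0.    1.28 -1.97] F [-0.   0.3  0.5] gap 50.1 t 34.8
t: 35.52
tcp_pos: [0.6959, -0.1966, 0.026]
tool_rot: [0.707, -0.02, 0.021, -0.707]
force: [-0.2, -0.1, 0.2]
finger_gap: 0.586
t: 36.1
tcp_pos: [0.6965, -0.1971, 0.0275]
tool_rot: [0.707, -0.02, 0.022, -0.706]
force: [-0.9, 1.0, 6.2]
finger_gap: 0.159
t: 36.93
tcp_pos: [0.6731, -0.1954, 0.0629]
tool_rot: [-0.707, 0.021, -0.021, 0.707]
force: [-0.1, -0.0, -4.1]
finger_gap: 0.158
shift [2.28 3.79 0.18] turn 0.0 alt -3.142 | at [ 0.6731 -0.1954  0.0629] chest [ 181.7 -376.2   62.9] yaw 1.511 q [-0.44  0.82  1.34  0.    0.98 -1.95] F [-0.1 -0.  -4.1] gap 13.5 t 36.9
```

View pics/s4c.png

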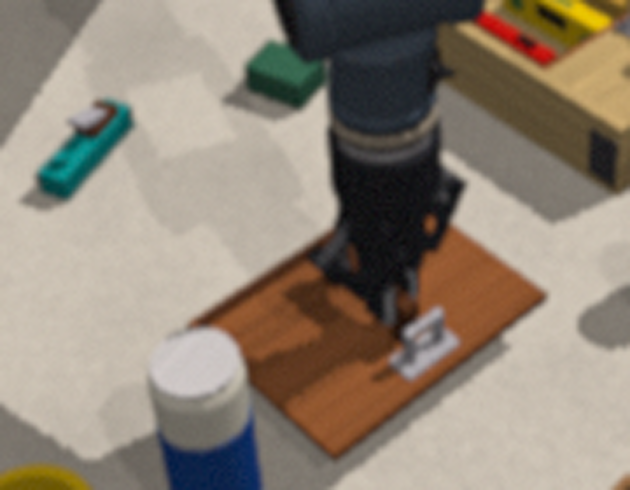

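```bash
cat >> h.py <<'E'
def cover_px(s,gx,off,thetas,obs,gz=None,dz=22):
    # predicted pixels of the +x corners & -x +y corner, cover gripped at bar x=off (mm), tilted theta (-x end down), yaw CY
    p=tool()[0]; c,sn=np.cos(CY),np.sin(CY)
    for th in np.radians(thetas):
        out=[]
        for (X,Y,Z) in [(83,105,0),(83,-105,0),(-83,105,0)]:
            dx,dz_=X-off,Z-41
            x=dx*np.cos(th)-dz_*np.sin(th); z=dx*np.sin(th)+dz_*np.cos(th)
            W=[p[0]+(x*c-Y*sn)/1e3,p[1]+(x*sn+Y*c)/1e3,p[2]+.018+z/1e3]; out.append(proj(s,W).round(1))
        print(round(np.degrees(th)),*out)
E
python3 - <<'E'
from h import *
s=load('scene'); cover_px(s,0,27,[0,5,10,15,20,25],0)
f3=lambda u,v:(200+(u+.5)/3.5-.5,180+(v+.5)/3.5-.5); print('obs',f3(546,297),f3(338,459))
E
```

```text
0 [356.5 263.3] [295.7 309.7] [313.6 232.1]
5 [357.5 262.6] [296.5 309.2] [314.6 235.2]
10 [358.3 261.8] [297.2 308.5] [315.9 238.4]
15 [359.1 260.9] [297.7 307.7] [317.3 241.5]
20 [359.7 259.7] [298.2 306.6] [318.9 244.6]
25 [360.2 258.4] [298.4 305.4] [320.6 247.7]
obs (355.6428571428571, 264.5) (296.2142857142857, 310.7857142857143)
```

The edge slopes match θ≈0, so pad friction holds the cover level. I'll have to tilt it by contact, leaning its +x end on the bolt casing. To measure tilt without using views, I'll first calibrate a wrist-camera mask of the plain edge here at θ=0.

```bash
cat >> h.py <<'E'
def tilt_model(p,off,dzg,th,X,Y,Z):
    c,sn=np.cos(CY),np.sin(CY); dx,dz=X-off,Z-41
    x=dx*np.cos(th)-dz*np.sin(th); z=dx*np.sin(th)+dz*np.cos(th)
    return np.array([p[0]+(x*c-Y*sn)/1e3,p[1]+(x*sn+Y*c)/1e3,p[2]+(dzg+z)/1e3])
E
python3 - <<'E'
from h import *
w=snap('wrist','w6'); p=tool()[0]
for th in (0,10,20): print(th,*[proj(w,tilt_model(p,27,17,np.radians(th),-83,y,8)).round(1) for y in (-105,-60,60,105)],'mid seam at staple',proj(w,tilt_model(p,27,17,np.radians(th),-50,0,48)).round(1))
hsv=cv2.cvtColor(w['frame'],cv2.COLOR_RGB2HSV)
for u in (230,260,380,410):
    print(u,[tuple(int(a) for a in hsv[v,u]) for v in range(40,210,10)])
E
```

```text
0 [97.1 19.3] [192.6  20.5] [442.9  20.5] [538.1  19.3] mid seam at staple [317.   86.1]
10 [125.6  45.9] [208.8  46.7] [427.6  46.7] [510.6  45.9] mid seam at staple [317.4  89.2]
20 [147.   71.7] [220.9  72.2] [416.1  72.1] [490.   71.6] mid seam at staple [317.8  97. ]
230 [(10, 129, 113), (11, 143, 109), (13, 168, 191), (13, 170, 180), (13, 173, 174), (13, 173, 175), (12, 177, 153), (12, 177, 153), (12, 175, 165), (13, 179, 157), (13, 174, 164), (13, 175, 187), (13, 177, 177), (12, 178, 178), (12, 177, 121), (12, 173, 124), (12, 175, 127)]
260 [(11, 133, 111), (12, 144, 106), (12, 164, 165), (13, 171, 179), (12, 172, 151), (12, 171, 112), (12, 174, 94), (13, 176, 94), (12, 178, 102), (12, 173, 96), (12, 173, 93), (12, 173, 103), (12, 173, 100), (12, 176, 110), (13, 176, 120), (12, 177, 121), (12, 175, 125)]
380 [(10, 131, 111), (11, 139, 101), (12, 165, 176), (13, 170, 178), (13, 173, 168), (13, 173, 175), (12, 172, 157), (13, 176, 168), (13, 177, 174), (12, 176, 161), (13, 179, 172), (13, 176, 171), (13, 178, 165), (12, 174, 180), (13, 177, 190), (12, 174, 183), (13, 175, 204)]
410 [(11, 132, 112), (12, 142, 104), (12, 165, 175), (12, 171, 176), (12, 174, 166), (13, 173, 172), (13, 174, 170), (13, 179, 170), (13, 178, 175), (12, 177, 164), (13, 177, 173), (13, 176, 170), (13, 178, 175), (13, 174, 193), (13, 176, 191), (13, 176, 191), (13, 174, 207)]
```

Run:
```python
from h import *
w=load('wrist'); p=tool()[0]
hsv=cv2.cvtColor(w['frame'],cv2.COLOR_RGB2HSV)
for u in (160,230,380,470):
    print(u,[(v,*[int(a) for a in hsv[v,u]]) for v in range(0,64,4)])
for th in (0,4,8,12,16): 
  q=lambda X,Z:proj(w,tilt_model(p,27,17,np.radians(th),X,30,Z))[1].round(1)
  print(th,'bot edge',q(-83,0),'top edge',q(-83,8),'12mm in',q(-71,8))
b=hsv[...,1]>100
for v in (30,60,100,140): 
    r=np.where(b[v])[0]; print(v,r.min(),r.max())
```

```text
160 [(0, 38, 9, 232), (4, 43, 8, 233), (8, 38, 9, 231), (12, 36, 11, 229), (16, 35, 12, 226), (20, 39, 8, 232), (24, 13, 118, 188), (28, 12, 130, 129), (32, 12, 125, 116), (36, 11, 126, 115), (40, 11, 131, 113), (44, 11, 133, 113), (48, 10, 132, 112), (52, 11, 140, 111), (56, 13, 164, 193), (60, 13, 164, 194)]
230 [(0, 43, 8, 234), (4, 39, 8, 234), (8, 40, 10, 232), (12, 38, 9, 230), (16, 39, 8, 232), (20, 39, 8, 233), (24, 14, 84, 200), (28, 12, 142, 149), (32, 12, 130, 118), (36, 11, 130, 116), (40, 10, 129, 113), (44, 11, 137, 110), (48, 12, 145, 111), (52, 11, 148, 110), (56, 13, 165, 176), (60, 13, 168, 191)]
380 [(0, 43, 8, 235), (4, 40, 10, 233), (8, 39, 8, 234), (12, 39, 8, 233), (16, 39, 8, 231), (20, 38, 9, 233), (24, 15, 67, 193), (28, 12, 136, 141), (32, 11, 123, 114), (36, 11, 130, 114), (40, 10, 131, 111), (44, 12, 137, 106), (48, 12, 139, 103), (52, 11, 142, 104), (56, 12, 160, 158), (60, 12, 165, 176)]
470 [(0, 41, 13, 222), (4, 39, 11, 229), (8, 37, 10, 230), (12, 38, 9, 233), (16, 36, 11, 232), (20, 35, 12, 227), (24, 13, 110, 181), (28, 12, 134, 137), (32, 12, 130, 122), (36, 11, 134, 124), (40, 11, 139, 123), (44, 11, 142, 117), (48, 11, 142, 113), (52, 11, 148, 114), (56, 13, 164, 182), (60, 13, 167, 189)]
0 bot edge 25.9 top edge 20.9 12mm in 48.6
4 bot edge 36.8 top edge 31.4 12mm in 57.0
8 bot edge 47.5 top edge 41.8 12mm in 65.5
12 bot edge 58.1 top edge 52.1 12mm in 74.1
16 bot edge 68.5 top edge 62.3 12mm in 82.7
30 109 534
60 114 529
100 121 521
140 129 514
```

```bash
python3 -m jog '[[[0,0,0],0],[[0,0,0],0],[[0,-3,0],0],[[0,-6,0],0],[[0,-9,0],0],[[0,-11,0],0],[[0,-11,0],0],[[0,-11,0],0]]' 0.5 40
python3 -c "
from h import *
plan(ch(47,0,180),CY+np.pi/2)"
```

```text
t: 37.7
tcp_pos: [0.6738, -0.1957, 0.174]
tool_rot: [0.707, -0.02, 0.022, -0.706]
force: [-0.2, 0.3, -4.2]
finger_gap: 0.153
shift [-13.53  -0.68  37.64] turn 0.0 alt -3.141 | at [ 0.6738 -0.1957  0.174 ] chest [ 182.4 -376.4  174. ] yaw 1.511 q [-0.44  0.69  1.28  0.    1.17 -1.95] F [-0.2  0.3 -4.2] gap 13.0 t 37.7
```

```bash
python3 -m jog '[[[-2,-1.5,1],0],[[-4.5,-2,3],0],[[-7,-2,6],0],[[-9.5,-2,9.5],0],[[-12,-2,13],0],[[-13.5,-2,16.5],0],[[-13.5,-2,20],0],[[-13.5,-2,23.5],0],[[-13.5,-2,27],0],[[-13.5,-2,30.5],0],[[-13.5,-2,33.5],0],[[-13.5,-2,36],0],[[-13.5,-2,37.6],0],[[-13.5,-2,37.6],0],[[-13.5,-2,37.6],0],[[-13.5,-2,37.6],0],[[-13.5,-2,37.6],0]]'
python3 -c "
from h import *
plan(ch(47,0,130),CY+np.pi/2)
w=snap('wrist');hsv=cv2.cvtColor(w['frame'],cv2.COLOR_RGB2HSV)
for u in (160,230,400,470): print(u,[(v,*[int(a) for a in hsv[v,u]]) for v in range(12,72,4)])"
```

```text
t: 39.12
tcp_pos: [0.5602, 0.1868, 0.1918]
tool_rot: [0.707, -0.022, 0.021, -0.706]
force: [-0.1, -0.9, -3.6]
finger_gap: 0.151
shift [0.11 6.18 0.15] turn -0.001 alt 3.141 | at [0.5602 0.1868 0.1918] chest [ 46.1  -1.4 191.8] yaw 1.51 q [ 0.13  0.53  1.56 -0.    1.05 -1.38] F [-0.1 -0.9 -3.6] gap 12.9 t 39.1
160 [(12, 11, 115, 113), (16, 13, 109, 112), (20, 13, 89, 109), (24, 14, 69, 119), (28, 12, 155, 174), (32, 11, 136, 114), (36, 11, 139, 110), (40, 11, 136, 107), (44, 11, 140, 106), (48, 12, 146, 105), (52, 10, 145, 107), (56, 12, 153, 117), (60, 13, 167, 191), (64, 13, 166, 192), (68, 13, 166, 191)]
230 [(12, 11, 109, 103), (16, 11, 115, 102), (20, 11, 121, 99), (24, 12, 127, 104), (28, 13, 158, 173), (32, 11, 145, 116), (36, 11, 144, 110), (40, 10, 147, 109), (44, 11, 149, 106), (48, 11, 152, 104), (52, 11, 154, 104), (56, 11, 161, 108), (60, 13, 173, 172), (64, 13, 173, 177), (68, 13, 176, 178)]
400 [(12, 11, 113, 102), (16, 11, 119, 101), (20, 11, 125, 102), (24, 11, 130, 102), (28, 12, 156, 159), (32, 12, 139, 108), (36, 11, 142, 108), (40, 11, 147, 106), (44, 11, 153, 102), (48, 12, 154, 98), (52, 12, 156, 98), (56, 11, 160, 102), (60, 13, 172, 166), (64, 13, 173, 171), (68, 12, 173, 174)]
470 [(12, 12, 108, 111), (16, 12, 112, 109), (20, 12, 115, 109), (24, 12, 122, 107), (28, 12, 149, 169), (32, 12, 131, 117), (36, 11, 135, 119), (40, 11, 137, 119), (44, 11, 142, 115), (48, 11, 143, 112), (52, 10, 146, 112), (56, 11, 153, 120), (60, 13, 167, 188), (64, 13, 169, 184), (68, 13, 168, 182)]
```

```bash
python3 -m jog '[[[0.1,2,0.1],0],[[0.1,4,0.1],0],[[0.1,5.5,0.1],0],[[0.1,6.2,0.1],0],[[0.1,6.5,0.1],0],[[0.1,6.5,0.1],0],[[0.1,6.5,0.1],0]]' 0.5 20
python3 -m jog '[[[-0.15,0.3,0],0],[[-0.3,0.6,0],0],[[-0.5,0.9,0],0],[[-0.7,1.2,0],0],[[-0.7,1.2,0],0],[[-0.7,1.2,0],0]]'
cat >> h.py <<'E'
def edge(off=27,dzg=17):
    w=snap('wrist'); p=tool()[0]; V=cv2.cvtColor(w['frame'],cv2.COLOR_RGB2HSV)[...,2].astype(int)
    for u in (160,230,400,470):
        # strongest dark->bright step (band inner edge) with 20 dark rows before it
        c=[(V[v+3:v+8,u].mean()-V[v-20:v-2,u].mean()-V[v-20:v-2,u].std(),v) for v in range(25,160)]; print(u,max(c))
    for d in range(0,28,3):
        th=np.radians(d); e=tilt_model(p,off,dzg,th,-83,0,0); e2=tilt_model(p,off,dzg,th,83,0,0)
        print(d,'band row',proj(w,tilt_model(p,off,dzg,th,-69.5,30,8))[1].round(1),'low edge chest',toch(e),'+x end',toch(e2))
E
python3 -c "
from h import *
plan(ch(47,0,130),CY+np.pi/2); edge()"
```

```text
t: 39.75
tcp_pos: [0.5628, 0.1885, 0.1287]
tool_rot: [-0.707, 0.021, -0.022, 0.707]
force: [1.6, 0.4, -4.3]
finger_gap: 0.152
t: 40.25
tcp_pos: [0.5549, 0.1894, 0.117]
tool_rot: [-0.707, 0.021, -0.021, 0.707]
force: [-3.2, -1.3, 5.3]
finger_gap: 0.151
shift [ 0.64 -1.29 -0.08] turn 0.0 alt -3.141 | at [0.5549 0.1894 0.117 ] chest [ 40.6   0.8 117. ] yaw 1.511 q [ 0.14  0.63  1.63 -0.    0.88 -1.37] F [-3.2 -1.3  5.3] gap 12.9 t 40.2
160 (np.float64(81.51901911045134), 87)
230 (np.float64(83.13162505401554), 88)
400 (np.float64(63.95725174708238), 88)
470 (np.float64(62.998357584305836), 86)
0 band row 51.9 low edge chest [-69.3   0.8  93. ] +x end [96.7  0.8 93. ]
3 band row 58.0 low edge chest [-67.    0.8  87.3] +x end [98.7  0.8 96. ]
6 band row 64.2 low edge chest [-64.4   0.8  81.7] +x end [100.6   0.8  99.1]
9 band row 70.4 low edge chest [-61.6   0.8  76.3] +x end [102.4   0.8 102.3]
12 band row 76.7 low edge chest [-58.4   0.8  71. ] +x end [104.    0.8 105.6]
15 band row 83.0 low edge chest [-55.    0.8  65.9] +x end [105.4   0.8 108.9]
18 band row 89.4 low edge chest [-51.3   0.8  61. ] +x end [106.6   0.8 112.3]
21 band row 95.7 low edge chest [-47.3   0.8  56.3] +x end [107.6   0.8 115.8]
24 band row 102.0 low edge chest [-43.1   0.8  51.8] +x end [108.5   0.8 119.3]
27 band row 108.4 low edge chest [-38.7   0.8  47.5] +x end [109.2   0.8 122.9]
```

Mask works: tilt is about 16–17°, plain edge at about x −53, z 63. Raise slightly, approach the lip and re-measure.

```bash
python3 -m jog '[[[0,-0.3,0],0],[[0,-0.7,0],0],[[-0.4,-0.7,-0.1],0],[[-0.9,-0.7,-0.1],0],[[-1.2,-0.7,-0.1],0],[[-1.2,-0.7,-0.1],0],[[-1.2,-0.7,-0.1],0],[[-1.2,-0.7,-0.1],0]]'
python3 -c "
from h import *
plan(ch(47,0,130),CY+np.pi/2); edge()
w=load('wrist'); cv2.imwrite('pics/w7.png',cv2.cvtColor(w['frame'],cv2.COLOR_RGB2BGR))"
```

```text
t: 40.97
tcp_pos: [0.5429, 0.1891, 0.1228]
tool_rot: [-0.707, 0.021, -0.021, 0.707]
force: [0.3, 0.8, -4.5]
finger_gap: 0.151
shift [ 1.83 -0.72  0.02] turn 0.0 alt -3.141 | at [0.5429 0.1891 0.1228] chest [ 28.7  -0.2 122.8] yaw 1.511 q [ 0.14  0.61  1.66 -0.    0.88 -1.37] F [ 0.3  0.8 -4.5] gap 12.9 t 41.0
160 (np.float64(83.34939221274804), 86)
230 (np.float64(87.78063537939268), 87)
400 (np.float64(68.25166733386719), 87)
470 (np.float64(64.64917113757619), 85)
0 band row 52.3 low edge chest [-81.1  -0.2  98.9] +x end [84.9 -0.2 98.9]
3 band row 58.4 low edge chest [-78.8  -0.2  93.2] +x end [ 86.9  -0.2 101.8]
6 band row 64.5 low edge chest [-76.2  -0.2  87.6] +x end [ 88.8  -0.2 104.9]
9 band row 70.8 low edge chest [-73.4  -0.2  82.1] +x end [ 90.6  -0.2 108.1]
12 band row 77.1 low edge chest [-70.2  -0.2  76.9] +x end [ 92.2  -0.2 111.4]
15 band row 83.4 low edge chest [-66.8  -0.2  71.8] +x end [ 93.6  -0.2 114.7]
18 band row 89.7 low edge chest [-63.1  -0.2  66.9] +x end [ 94.8  -0.2 118.2]
21 band row 96.0 low edge chest [-59.1  -0.2  62.2] +x end [ 95.8  -0.2 121.6]
24 band row 102.3 low edge chest [-54.9  -0.2  57.7] +x end [ 96.7  -0.2 125.2]
27 band row 108.7 low edge chest [-50.5  -0.2  53.4] +x end [ 97.4  -0.2 128.7]
```

View pics/w7.png

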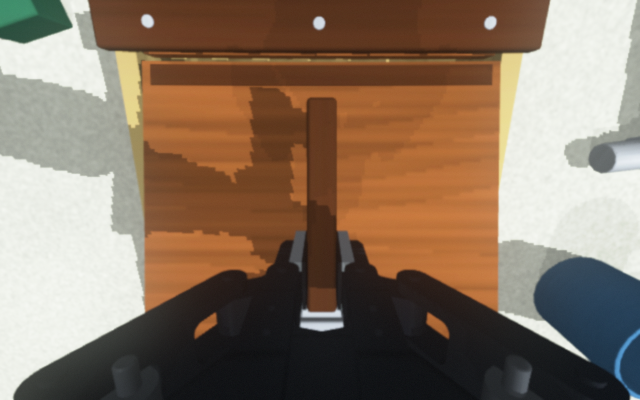

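View 15: plain edge at row 61, just in front of and parallel to the lip (row 50), centred. Push it under.

```bash
python3 -m jog '[[[-0.3,0,0],0],[[-0.6,0,0],0],[[-0.9,0.05,0],0],[[-1.1,0.1,0],0],[[-1.3,0.15,0],0],[[-1.5,0.15,0],0],[[-1.5,0.15,0],0],[[-1.5,0.15,0],0],[[-1.5,0.15,0],0]]'
python3 -c "
from h import *
plan(ch(47,0,130),CY+np.pi/2)
w=snap('wrist'); V=cv2.cvtColor(w['frame'],cv2.COLOR_RGB2HSV)
for u in (180,230,400,460): print(u,[(v,*[int(a) for a in V[v,u]]) for v in range(36,100,4)])
edge()"|cut -c1-600
```

```text
t: 41.77
tcp_pos: [0.5281, 0.19, 0.1215]
tool_rot: [-0.707, 0.021, -0.021, 0.707]
force: [0.8, -0.2, -4.4]
finger_gap: 0.148
shift [ 3.31 -0.85  0.02] turn 0.0 alt -3.142 | at [0.5281 0.19   0.1215] chest [ 13.9  -0.2 121.5] yaw 1.511 q [ 0.15  0.59  1.69  0.    0.85 -1.36] F [ 0.8 -0.2 -4.4] gap 12.6 t 41.8
180 [(36, 12, 121, 110), (40, 12, 123, 108), (44, 11, 124, 107), (48, 11, 127, 108), (52, 11, 133, 111), (56, 12, 142, 111), (60, 11, 141, 112), (64, 10, 143, 112), (68, 10, 148, 110), (72, 11, 154, 111), (76, 12, 152, 99), (80, 12, 151, 86), (84, 12, 159, 111), (88, 13, 170, 188), (92, 13, 168, 191), (96, 13, 169, 186)]
230 [(36, 11, 119, 107), (40, 12, 124, 107), (44, 11, 129, 105), (48, 10, 126, 99), (52, 10, 133, 100), (56, 11, 139, 101), (60, 11, 139, 101), (64, 11, 145, 102), (68, 11, 151, 103), (72, 11, 150, 102), (76, 11, 154, 93), (80, 10, 156, 75), (84, 11, 159, 101), (88, 12, 173, 184), (92, 12, 172, 187), (96, 12, 174, 188)]
400 [(36, 11, 115, 104), (40, 11, 116, 103), (44, 11, 121, 101), (48, 11, 126, 101), (52, 12, 129, 99), (56, 12, 134, 99), (60, 10, 139, 101), (6
[... 743 characters left out ...]
w 58.0 low edge chest [-93.8  -0.2  91.8] +x end [ 72.   -0.2 100.5]
6 band row 64.2 low edge chest [-91.2  -0.2  86.2] +x end [ 73.9  -0.2 103.6]
9 band row 70.5 low edge chest [-88.3  -0.2  80.8] +x end [ 75.6  -0.2 106.8]
12 band row 76.7 low edge chest [-85.2  -0.2  75.5] +x end [ 77.2  -0.2 110. ]
15 band row 83.1 low edge chest [-81.7  -0.2  70.4] +x end [ 78.6  -0.2 113.4]
18 band row 89.4 low edge chest [-78.   -0.2  65.5] +x end [ 79.8  -0.2 116.8]
21 band row 95.7 low edge chest [-74.1  -0.2  60.8] +x end [ 80.9  -0.2 120.3]
24 band row 102.1 low edge chest [-69.9  -0.2  56.3] +x end [ 81.7  -0.2 123.8]
27 band row 108.4 low edge chest [-65.5  -0.2  52. ] +x end [ 82.4  -0.2 127.4]
```

Edge is hooked about 9 mm under the lip with no contact force. Swing down about the edge.

```bash
python3 -m jog '[[[-0.3,0.1,0],0],[[-0.1,0.3,0],0],[[0.2,0.8,0],0],[[0.4,1.2,0],0],[[0.6,1.55,0],0],[[0.8,1.95,0],0],[[1.0,2.3,0],0],[[1.0,2.3,0],0],[[1.0,2.3,0],0]]'
python3 -m jog '[[[0.1,0.2,0],0],[[0.2,0.4,0],0],[[0.3,0.6,0],0],[[0.3,0.8,0],0],[[0.3,0.9,0],0],[[0.3,0.9,0],0],[[0.3,0.9,0],0]]'
python3 -c "
from h import *
plan(ch(27,0,91),CY+np.pi/2)
edge()"|head -6
```

```text
t: 42.62
tcp_pos: [0.5388, 0.1894, 0.0983]
tool_rot: [-0.707, 0.021, -0.022, 0.707]
force: [1.9, 0.5, 0.1]
finger_gap: 0.154
t: 43.2
tcp_pos: [0.5408, 0.1893, 0.0935]
tool_rot: [0.707, -0.021, 0.021, -0.707]
force: [-6.1, -1.7, 27.0]
finger_gap: 0.152
shift [0.05 0.25 0.02] turn 0.001 alt -3.141 | at [0.5408 0.1893 0.0935] chest [26.5 -0.2 93.5] yaw 1.511 q [ 0.14  0.65  1.68 -0.    0.81 -1.37] F [-6.1 -1.7 27. ] gap 12.9 t 43.2
160 (np.float64(86.84933745083292), 54)
230 (np.float64(80.97129005169292), 53)
400 (np.float64(72.53684249413293), 55)
470 (np.float64(79.74563549690377), 52)
0 band row 51.8 low edge chest [-83.5  -0.1  69.5] +x end [82.5 -0.1 69.5]
```

Cover seated: TCP height is 93.5, against about 94.5 expected for flat, and tilt is about 0. Release and go to the knob.

```bash
python3 -m jog '[[[-0.1,-0.3,0],0],[[-0.1,-0.3,0],0]]'
python3 -m jog '[[[0,0,0],0],[[0,0,0],0],[[0,0,0],0],[[0,-2,0],0],[[0,-6,0],0],[[0,-10,0],0],[[0,-14,0],0],[[0,-16,0],0],[[0,-16,0],0],[[0,-16,0],0]]' 5
python3 -c "
from h import *
plan(ch(150,0,250),CY)
s=snap('top'); w=snap('wrist'); V=cv2.cvtColor(w['frame'],cv2.COLOR_RGB2HSV)
for n,P in [('cover+x edge y60',(83,60,75)),('wall x85 y-60',(85,-60,75)),('lip in',(-71,60,91))]: print(n,proj(w,ch(*P)).round(1))
u=int(proj(w,ch(83,50,75))[0]);v0=int(proj(w,ch(83,50,75))[1]); print(u,[(v,*[int(a) for a in V[v,u]]) for v in range(v0-14,v0+16,2)])
"
```

```text
t: 43.42
tcp_pos: [0.5404, 0.1894, 0.0935]
tool_rot: [-0.707, 0.02, -0.022, 0.707]
force: [0.5, 0.0, 19.0]
finger_gap: 0.154
t: 44.25
tcp_pos: [0.5401, 0.1893, 0.253]
tool_rot: [-0.707, 0.021, -0.022, 0.707]
force: [-0.1, -0.3, -0.5]
finger_gap: 0.584
shift [1.242e+01 3.200e-01 1.000e-02] turn -1.57 alt 1.571 | at [0.5401 0.1893 0.253 ] chest [ 2.58e+01 -1.00e-01  2.53e+02] yaw 1.511 q [ 0.14  0.43  1.54  0.    1.17 -1.37] F [-0.1 -0.3 -0.5] gap 49.9 t 44.2
cover+x edge y60 [371.7 227.6]
wall x85 y-60 [268.8 229.3]
lip in [381.7  85. ]
363 [(213, 13, 169, 169), (215, 12, 165, 162), (217, 13, 171, 157), (219, 13, 167, 153), (221, 13, 164, 154), (223, 13, 165, 151), (225, 12, 163, 144), (227, 15, 136, 118), (229, 22, 107, 174), (231, 23, 104, 206), (233, 23, 106, 202), (235, 22, 106, 203), (237, 23, 104, 208), (239, 23, 103, 212), (241, 23, 104, 204)]
```

```bash
python3 -m jog '[[[1.5,0,0],0.12],[[3,0,0],0.24],[[4.5,0,0],0.36],[[6,0,0],0.48],[[7.5,0,0],0.6],[[9,0,0],0.72],[[10.5,0,0],0.84],[[11.5,0,0],0.96],[[12.4,0,0],1.08],[[12.4,0,0],1.2],[[12.4,0,0],1.32],[[12.4,0,0],1.44],[[12.4,0,0],1.56],[[12.4,0,0],1.57],[[12.4,0,0],1.57],[[12.4,0,0],1.57]]'
python3 -c "
from h import *
plan(ch(150,0,120),CY)
w=snap('wrist'); print('knob pred',proj(w,ch(150,0,136)))
V=cv2.cvtColor(w['frame'],cv2.COLOR_RGB2HSV)[...,2]; u,v=proj(w,ch(150,0,136)).astype(int); m=(V[v-25:v+25,u-25:u+25]<45); ys,xs=np.nonzero(m); print(xs.mean()+u-25,ys.mean()+v-25,m.sum())"
```

```text
t: 45.68
tcp_pos: [0.663, 0.1817, 0.2507]
tool_rot: [-0.486, 0.515, -0.513, 0.485]
force: [-0.2, 0.7, 0.9]
finger_gap: 0.589
shift [-0.04 13.07  0.14] turn 0.003 alt -3.138 | at [0.663  0.1817 0.2507] chest [149.   -0.4 250.7] yaw -0.057 q [ 0.11  0.6   1.24 -0.    1.31  0.16] F [-0.2  0.7  0.9] gap 50.3 t 45.7
knob pred [321.85026332 194.37654255]
nan nan 0<string>:5: RuntimeWarning: Mean of empty slice.
  ret = ret.dtype.type(ret / rcount)
```

```bash
python3 -c "
from h import *
w=load('wrist'); im=w['frame']; V=cv2.cvtColor(im,cv2.COLOR_RGB2HSV)[...,2]
print(V[160:225:5,290:355:5])
for t in (60,80): 
    m=(V[100:235,250:400]<t).astype('uint8'); n,l,st,c=cv2.connectedComponentsWithStats(m); print(t,[(st[i].tolist(),(c[i]+[250,100]).round(1).tolist()) for i in range(1,n) if st[i][4]>40])"
```

```text
[[196 190 170 185 180 176 181 187 195 195 185 195 168]
 [194 194 184  93 194 193 194 194 193 193  88 195 161]
 [189 197 197 197 190 190 199 198 195 198 196 194 160]
 [143 142 143 143 144 145 143 142 137 136 145 196 158]
 [138 135 136 143 153 154 155 154 158 193 183 184 153]
 [183 184 186 186 190 190 131 170 182 193 183 196 151]
 [116 120 121 120 121  64  58  59 111 190 180 187 147]
 [182 186 186 186 119  57  62  60  59 145 141 206 146]
 [123 124 123 108  63  58  60  60  58 124 154 204 148]
 [141 134 127 143 119  55  57  59  67 154 195 208 146]
 [206 201 188 211 188 117  87 140 205 204 195 210 143]
 [212 206 202 214 159 133 193 210 205 204 196 203 151]
 [210 205 202 143 136 133 168 211 206 204 196 195 162]]
60 [([61, 89, 21, 21, 273], [320.3, 199.6])]
80 [([60, 88, 23, 22, 402], [320.9, 198.8])]
```

```bash
python3 -m jog '[[[0.2,3,0.1],0],[[0.2,7,0.1],0],[[0.2,10,0.1],0],[[0.2,12,0.1],0],[[0.2,13,0.1],0],[[0.2,13,0.1],0],[[0.2,13,0.1],0]]'
python3 -m jog '[[[0,0,0],0],[[0,0,0],0],[[0,0,0],0],[[0,0,0],0],[[0,0,0],0],[[0,0,0],0]]' 1 30
python3 -m jog '[[[0,0,-0.5],0],[[0,0,-1],0],[[0,0,-1.5],0],[[0,0,-2],0],[[0,0,-2.5],0],[[0,0,-3],0],[[0,0,-3.5],0],[[0,0,-4],0],[[0,0,-4.2],0],[[0,0,-4.2],0],[[0,0,-4.2],0]]'
python3 -c "
from h import *
plan(ch(110,0,120),CY)"
```

```text
t: 46.32
tcp_pos: [0.665, 0.1798, 0.1226]
tool_rot: [0.485, -0.514, 0.514, -0.485]
force: [0.5, -0.8, -0.4]
finger_gap: 0.583
t: 46.82
tcp_pos: [0.6628, 0.1802, 0.1246]
tool_rot: [-0.486, 0.515, -0.514, 0.484]
force: [-5.8, -0.6, 5.8]
finger_gap: 0.233
t: 47.73
tcp_pos: [0.6238, 0.1826, 0.1246]
tool_rot: [0.484, -0.514, 0.515, -0.486]
force: [0.6, 1.2, 7.1]
finger_gap: 0.231
shift [-0.18  0.46  0.02] turn 0.001 alt -3.141 | at [0.6238 0.1826 0.1246] chest [109.8  -1.8 124.6] yaw -0.059 q [0.11 0.68 1.46 0.   0.99 0.17] F [0.6 1.2 7.1] gap 19.7 t 47.7
```

```bash
python3 -m jog '[[[0,0,-0.2],0],[[0,0,-0.3],0],[[0,0,-0.3],0],[[0,0,-0.3],0]]'
python3 -m jog '[[[0.7,0,0],0],[[1.33,0.2,0],0],[[2.0,0.5,0],0],[[2.54,0.8,0],0],[[3.0,1.15,0],0],[[3.4,1.53,0],0],[[3.8,2.0,0],0],[[4.1,2.5,0],0],[[4.25,2.95,0],0],[[4.25,2.95,0],0],[[4.25,2.95,0],0],[[4.25,2.95,0],0]]'
python3 -c "
from h import *
plan(ch(110,-42,91),CY)"
```

```text
t: 48.07
tcp_pos: [0.6223, 0.1827, 0.1247]
tool_rot: [0.483, -0.513, 0.516, -0.487]
force: [3.5, 0.6, 5.8]
finger_gap: 0.23
t: 49.07
tcp_pos: [0.619, 0.1381, 0.0929]
tool_rot: [0.484, -0.513, 0.516, -0.486]
force: [5.7, -2.2, 0.8]
finger_gap: 0.228
shift [-0.45  0.19  0.23] turn 0.001 alt -3.141 | at [0.619  0.1381 0.0929] chest [107.7 -46.5  92.9] yaw -0.059 q [ 0.04  0.71  1.52 -0.    0.91  0.11] F [ 5.7 -2.2  0.8] gap 19.5 t 49.1
```

```bash
python3 -m jog '[[[0.1,0.3,0],0],[[0.1,0.5,0],0],[[0.1,0.5,0],0]]'
python3 -m jog '[[[0,0,0],0],[[0,0,0],0],[[0,0,0],0],[[0,-2,0],0],[[0,-6,0],0],[[0,-10,0],0],[[0,-14,0],0],[[0,-16,0],0],[[3,-16,0],0],[[7,-16,0],0],[[7,-16,0],0],[[7,-16,0],0],[[7,-16,0],0]]' 4.5
python3 - <<'E'
from h import *
plan(ch(110,-42,91),CY)
w=snap('wrist'); s=snap('scene'); t=snap('top')
for y,z in [(-42,107),(-38,114),(-33,121),(-25,128)]: print(y,proj(w,ch(110,y,z)).round(1))
V=cv2.cvtColor(w['frame'],cv2.COLOR_RGB2HSV)[...,2]
m=(V[0:235,200:440]<75).astype('uint8'); n,l,st,c=cv2.connectedComponentsWithStats(m); print([(st[i].tolist(),(c[i]+[200,0]).round(1).tolist()) for i in range(1,n) if 80<st[i][4]<900])
g=lambda x:cv2.cvtColor(x['frame'],cv2.COLOR_RGB2BGR)
cv2.imwrite('pics/m3.png',np.vstack([np.hstack([cv2.resize(g(w)[0:250,100:500],(400,250)),cv2.resize(g(s)[100:250,270:470],(400,250))]),cv2.resize(g(t)[60:300,100:520],(612,350)).astype('uint8') if 0 else cv2.resize(g(t)[60:300,60:609],(800,350))]))
E
```

```text
t: 49.32
tcp_pos: [0.6193, 0.1374, 0.0905]
tool_rot: [0.484, -0.513, 0.516, -0.486]
force: [2.8, -1.3, 13.9]
finger_gap: 0.228
t: 50.4
tcp_pos: [0.6117, 0.0691, 0.2466]
tool_rot: [-0.486, 0.516, -0.514, 0.484]
force: [-0.8, 0.0, -0.0]
finger_gap: 0.527
shift [-7.37 15.56  0.6 ] turn 0.0 alt -3.142 | at [0.6117 0.0691 0.2466] chest [ 104.5 -115.8  246.6] yaw -0.06 q [-0.07  0.5   1.44  0.    1.21 -0.01] F [-0.8  0.  -0. ] gap 45.0 t 50.4
-42 [326.8 110.9]
-38 [326.9 106.1]
-33 [327.   99.8]
-25 [327.2  89.2]
[([0, 52, 60, 23, 340], [238.6, 66.4]), ([115, 100, 22, 23, 403], [325.6, 111.1])]
```

View pics/m3.png

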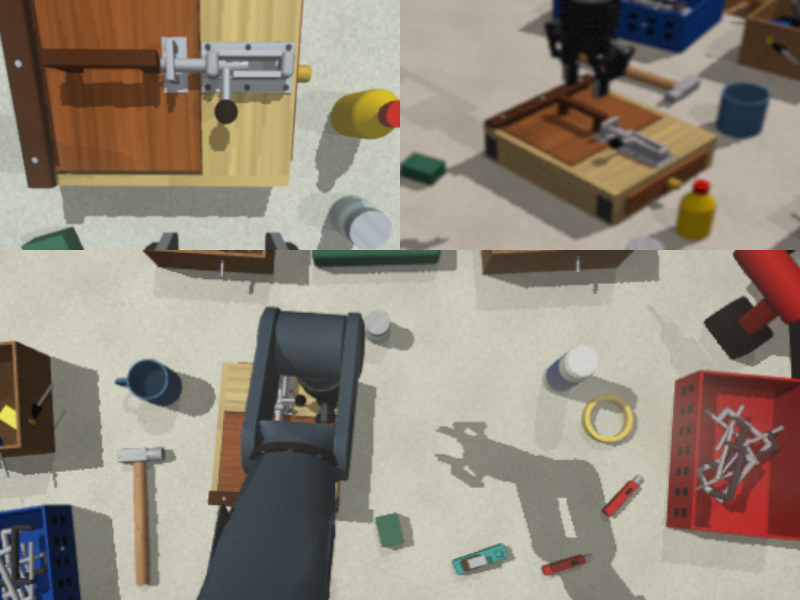

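Knob at (325.6,111.1) against (326.8,110.9) predicted for fully down. The bolt is through the staple, the cover is flush and the bystanders are untouched. Handing in.

```bash
python3 -c "
from h import *
print(workorder.sign_off())"
```

```text
the job is handed in; nothing more can be done
None
```

The job is done and handed in at about 50 s of the 210 s allowed; sign-off reports no verdict.

**What I did:**
- I turned the handle up, drew the bolt to its stop, swung the cover out and laid it flat on the table.
- I packed the brass plane, the yellow level and the largest red knife in the bay. I saw no bevel at this start.
- I hooked the cover's plain edge under the lip, swung it down flush, shot the bolt through the staple and turned the handle down.

**Last checks:**
- **Cover:** its +x edge showed at the row predicted for flush, within about 1 pixel, with measured tilt about 0.
- **Bolt:** in the final picture it runs through the staple. The knob was within 1.3 pixels of the position predicted for fully down.
- **Other things:** the tape, jar, spray, glue, mug, hammer, screwbox and look-alikes showed no sign of being moved.
- **Robot:** the gripper was clear of everything, about 0.25 m up.

**What did not agree:**
- **Chest position:** the top-camera and wrist-camera estimates differed by about 4–5 mm. I used the wrist one, and the grasps and the cover's fit bore it out.
- **Cover tilt:** the cover did not tip when I picked it up again, because pad friction held it level. I tilted it by pressing its staple end lightly on the bolt casing (about 5 N at the wrist).

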